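# Clear the crystal jammed across the dispenser chute

## Task

A crystal has jammed crosswise under the two metal lips of the sloping wooden dispenser chute. Push it back up along the chute floor until all of it is clear of the lips, then lift it out and lay it down on its side inside the shallow wooden tray, without dropping it. Leave the other goods on the dresser where they are.

Things in the scene. Friction and masses are not known exactly. Their poses are not given: they have to be found in the camera images.
- chute_floor (a point): Point on the centre line of the chute's floor. The chute is a fixed wooden trough, 260 mm long, sloping 0.28 rad, low end towards the robot. Axes: x up the slope, y across to the left, z square off the floor. The floor runs from x = -60 mm (stop 19 mm high) to x = 200 mm. Side walls: 7 mm thick, 43 mm high, 56 mm apart inside up to x = 0, parting evenly to 127 mm at x = 150 mm, then parallel.
- chute_lips (a point): Point midway between the upper ends of the two flat metal lips, level with their undersides: 85 mm up the slope from chute_floor, 40 mm off the floor; axes as chute_floor. The lips (3 mm thick) lie on the side walls from 30 to 85 mm up the slope from chute_floor and leave a gap 52 mm wide (26 mm each side of the centre line). Everywhere else the chute is open above.
- chute_upper (a point): Centre of the floor of the chute's open upper part (no lips, 122 mm wide here), 140 mm up the slope from chute_floor; axes as chute_floor. Friction is ordinary: a thing left lying on the slope stays there. Pushed at one narrow point, the crystal may swing round; pushed by a broad face or two fingers side by side it stays crosswise.
- quartz_center (a point): Centre of the jammed crystal: a white six-sided rod with one pointed end, 74 mm long, 34 mm over edges, 30 mm over flats, 90 g. Its z runs along it to the point, its y square to two flats. At first it lies on a flat across the chute, ends at the walls and under the lips, 49 mm up the slope from chute_floor, 15 mm off the floor. It is clear of the lips from 105 mm up the slope on.
- tray_in (a point): Centre of the inner floor of the shallow fixed wooden tray, 170 mm (its x) by 150 mm (its y) outside, walls 6 mm thick and 22 mm high, inner floor 6 mm above the dresser top. It stands at the left or the right of the chute.
- box_cards: Card box, 141 x 106 x 36 mm, lying flat on the other side of the chute from the tray; origin under its centre. A bystander, to be left alone.
- jade: Six-sided crystal standing upright, 36 x 32 x 69 mm; origin under its centre. A bystander.
- obsidian: Six-sided crystal standing upright, 31 x 26 x 59 mm; origin under its centre. A bystander.
- tin_a: Round tin, diameter 53 mm, 22 mm high; origin under its centre. A bystander.
- tin_b: Round tin, diameter 53 mm, 22 mm high; origin under its centre. A bystander.
- bell: Counter bell, diameter 71 mm, 62 mm high; origin under its centre. A bystander.
- candle: Lidded candle jar, diameter 57 mm, 87 mm high; origin under its centre. A bystander.

How it is judged:
By the outcome, as a careful person would: the job done as asked, in the order asked, and still so for the second after the job is handed in, with the robot touching nothing.
It also fails if it takes over 48 s, if anything falls off the work surface, if the arm or the gripper's body presses on something with over 40 N, if the wrist force passes 120 N, or if a joint passes its speed limit or range.

## Robot

A 7-joint arm with a two-finger parallel gripper is mounted at the origin on a cart in front of the work surface, level with it; the furniture and walls round the work are solid. World frame = base frame: x ahead of the robot, y to its left, z up, the work surface at z = 0. Lengths are in mm, angles in rad, forces in N, time in s.
With the tool pointing down it reaches from about 400 to 875 mm from the base axis. Payload 4.4 kg.
Tool frame: the origin (TCP) lies on the centre line of the jaws, within the pads' length; the fingertips stand 8 mm ahead of it and the grasp point (between the pads) lies 11 mm behind it; z points along the fingers, x is the direction in which the jaws open and shut, and the axes are right-handed (so a half turn about z gives the same grasp; the last joint's range is limited). The gripper opens to 85 mm and grips with 20 to 120 N. Pads are 22 mm wide; open, the fingers measure 114 mm over their backs; the gripper's body (76 mm by 85 mm) begins 54 mm behind the grasp point. The pads swing forward as they close: fully open they stand 13 mm farther back than shut.
Start: joints at [1.255, 0.628, 0.038, 1.517, -0.027, 0.996, -0.02], TCP at [160.715, -629.832, 205.113] pointing down, gripper open.
Joint ranges: [-3.06, 3.06], [-0.37, 2.12], [-1.25, 1.32], [0.18, 2.47], [-1.1, 4.24], [0.23, 1.98], [-2.94, 2.94]. Speed limits (rad/s): [2.57, 2.57, 3.14, 3.14, 3.14, 3.14, 3.14].

## Interface

Orientations are given as a unit quaternion [x, y, z, w].
In Python, from cell import manip, camera, order gives the robot as it stands.
- The arm moves only by the tool arm_command, never from a script. Its argument "motion" is a list of rows, each an object with "translation": the shift along the tool's x, y, z in units of 50 mm (1.0 is 50 mm), a list of three; "spin": the turn about the tool's z in units of 5 degrees (1.0 is 5 degrees). In form: [{"translation": [x, y, z], "spin": spin}, ...]. A call has 1 to 12 rows; each row is the pose to reach, as a shift and turn from the pose measured when the call began, along the tool's axes at that moment; what a row does not reach only later rows make up. A row lasts 1/8 s, in which the tool goes at most 62.5 mm and 10.7 degrees, less where a joint would pass 70% of its speed; a pose out of reach is approached as far as the arm can. A call with a gripper value outside its range is refused whole. "grip" is the opening, from -1 (shut) to 1 (fully open), set as the call begins (left out, the last holds). The fingers move at their own pace and stop on an object; "newtons" is the grip in N (left out, the last holds). Time passes only in rows, so rows that repeat a pose let the fingers close. It gives the time, the measured TCP pose, the force and the opening at its end, in the units of the state.
- manip.read_state(): the state, without advancing time (a new reading comes with each control period).
- camera(name): name is "side" or "top" or "wrist"; returns a dict with "pixels" (384x512x3 uint8, blue, green, red), "mtx" (3x3 intrinsics, pixels), "camera_from_world" (4x4, takes a point from world to camera coordinates). Camera axes: x right, y down, z forward; pixel columns grow to the right and rows downward; lengths in mm; the calibration is good to about 2 mm. A picture is of the moment at which its call begins. There is no depth.
- order.job_done(): hands the job in, once; it reports no verdict.
The state is a dict: "time_s": time; "joints": joint angles; "joint_vel": joint speeds; "joint_torque": joint torques, N m; "position": TCP position; "ee_rot": TCP orientation; "ft_force": force on the tool from outside, world axes, zero at the start; "wrist_torque": the same for the moment, N m; "grip_width": finger opening in mm.
Only numpy, scipy, OpenCV 4.12 (cv2) and the standard library are available. Lean on these libraries where they do the work, as an engineer would, in place of code of your own. Each camera call takes 0.05 s, during which the arm holds its last target.

## Working session

There is one attempt and no reset: what is moved stays moved. The work goes in short steps, Python scripts to look and compute and a tool call to move; the robot and the scene stay as the last step left them, time stands still between calls to the robot, and variables do not carry over. Pictures are saved under pics/ and viewed, and the job is handed in when it is done.

Besides the shell and the picture viewer there is one more tool, called after ">>>" as name([rows], argument=value, ...), one row to a line, values as JSON. arm_command: Moves the arm, as the interface text tells. Its arguments: {"type":"object","properties":{"motion":{"type":"array","items":{"type":"object","properties":{"translation":{"type":"array","items":{"type":"number"}},"spin":{"type":"number"}}}},"grip":{"type":"number"},"newtons":{"type":"number"}},"required":["motion"]}

```bash
mkdir -p pics; ls; cat > h.py <<'E'
import numpy as np, cv2
from cell import manip, camera, order
from scipy.spatial.transform import Rotation as R
def snap(n,f):
    c=camera(n); cv2.imwrite('pics/'+f,c['pixels']); return c
def proj(c,P):
    P=np.atleast_2d(P); T=np.array(c['camera_from_world']); q=P@T[:3,:3].T+T[:3,3]; u=q@np.array(c['mtx']).T; return u[:,:2]/u[:,2:]
def ray(c,uv):
    T=np.array(c['camera_from_world']); Rm=T[:3,:3]; o=-Rm.T@T[:3,3]
    d=Rm.T@np.linalg.solve(np.array(c['mtx']),[uv[0],uv[1],1.]); return o,d/np.linalg.norm(d)
def onz(c,uv,z):
    o,d=ray(c,uv); return o+d*(z-o[2])/d[2]
def tri(l):
    A=np.zeros((3,3));b=np.zeros(3)
    for o,d in l:
        M=np.eye(3)-np.outer(d,d);A+=M;b+=M@o
    p=np.linalg.solve(A,b); return p,[np.linalg.norm((np.eye(3)-np.outer(d,d))@(p-o)) for o,d in l]
E
python3 - <<'E'
from h import *
import pickle
s=manip.read_state();print(s)
for n in ['side','top','wrist']:
    c=snap(n,n+'0.png'); pickle.dump(c,open(n+'0.pkl','wb'));print(n,c['mtx'],np.round(c['camera_from_world'],3), ray(c,(256,192)))
E
```

```text
pics
{'time_s': 0.0, 'joints': array([ 1.25521542,  0.62939058,  0.03842573,  1.51835135, -0.02699175,
        0.99630554, -0.01998224]), 'joint_vel': array([ 0.00122159, -0.00020224,  0.00020918, -0.00061817,  0.00032915,
        0.00038165, -0.00058686]), 'joint_torque': array([ 4.65068820e-05, -5.63396502e+01,  1.22588620e+00, -1.93446887e+01,
        1.08568932e-02,  1.04483348e-02,  4.03849540e-06]), 'position': array([ 160.5422553 , -629.16622463,  204.16536466]), 'ee_rot': array([ 7.89691441e-01, -6.13503455e-01, -7.72508700e-04, -5.84329063e-04]), 'ft_force': array([-0.11045225,  0.55627417, -0.50522788]), 'wrist_torque': array([-0.03019334,  0.04153999, -0.02582922]), 'grip_width': 85.37998414076728}
side [[422.9441186    0.         258.66157214]
 [  0.         422.9441186  193.61877207]
 [  0.           0.           1.        ]] [[-9.190000e-01 -3.930000e-01 -2.300000e-02  4.468080e+02]
 [-1.730000e-01  4.570000e-01 -8.730000e-01  1.767220e+02]
 [ 3.530000e-01 -7.980000e-01 -4.880000e-01  1.424019e+03]
 [ 0.000000e+00  0.000000e+00  0.000000e+00  1.000000e+00]] (array([ -61
[... 318 characters left out ...]
00e-01  5.083980e+02]
 [ 1.420000e-01 -1.900000e-02 -9.900000e-01  1.263285e+03]
 [ 0.000000e+00  0.000000e+00  0.000000e+00  1.000000e+00]] (array([ 323.66223862,   18.38355723, 1322.61330033]), array([ 0.13911662, -0.00991354, -0.99022638]))
wrist [[342.52063804   0.         255.70963748]
 [  0.         342.52063804 192.85927865]
 [  0.           0.           1.        ]] [[ 2.48000e-01 -9.69000e-01 -1.00000e-03 -6.49283e+02]
 [-9.27000e-01 -2.38000e-01  2.89000e-01 -3.80250e+01]
 [-2.81000e-01 -7.10000e-02 -9.57000e-01  3.79860e+02]
 [ 0.00000e+00  0.00000e+00  0.00000e+00  1.00000e+00]] (array([ 232.53294752, -611.19450641,  373.73505461]), array([-0.27818819, -0.07082819, -0.95791163]))
```

View pics/side0.png

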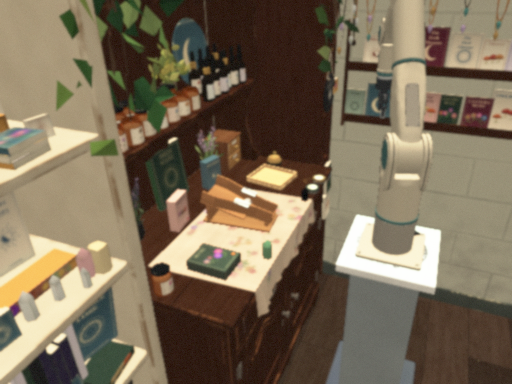

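View pics/top0.png

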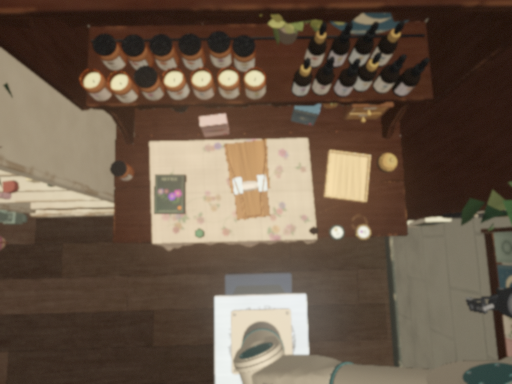

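View pics/wrist0.png

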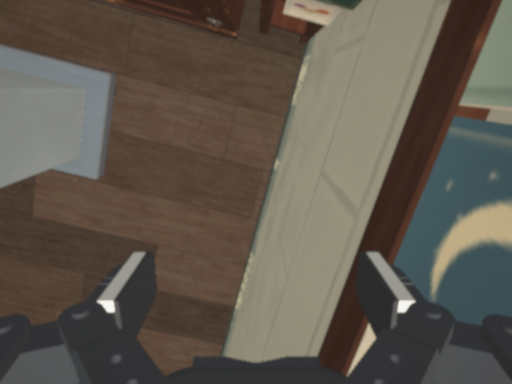

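The side view shows the arm and the dresser. In the top view the chute is near (248,178) with the white crystal and lips at row ~184. The tray is near (348,175) and the card box near (170,194). I'll zoom in and rough out positions.

```bash
python3 - <<'E'
from h import *
import pickle
c=pickle.load(open('top0.pkl','rb')); im=c['pixels'][130:250,110:410]; 
cv2.imwrite('pics/top0z.png',cv2.resize(im[:, 90:270],None,fx=4.4,fy=4.4,interpolation=cv2.INTER_CUBIC))
s=pickle.load(open('side0.pkl','rb')); im2=s['pixels'][140:300,140:340]; cv2.imwrite('pics/side0z.png',cv2.resize(im2,None,fx=3.7,fy=3.7,interpolation=cv2.INTER_CUBIC))
for n,u,z in [('chute low l',(237,218),0),('low r',(269,216),0),('tl',(227,143),90),('tr',(265,140),90),('crystal',(249,184),40),('tray',(348,175),22),('bell',(388,161),30),('cardbox',(170,194),36),('candle',(122,170),87)]:
    print(n,onz(c,u,z).round())
E
```

```text
chute low l [418.  75.   0.]
low r [422. -39.   0.]
tl [668. 101.  90.]
tr [676. -29.  90.]
crystal [533.  29.  40.]
tray [ 560. -325.   22.]
bell [ 606. -470.   30.]
cardbox [505. 305.  36.]
candle [583. 456.  87.]
```

View pics/top0z.png

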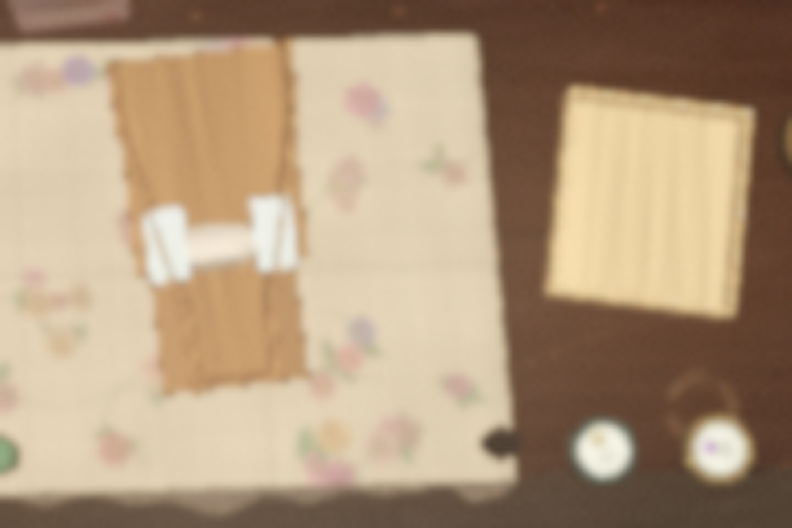

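View pics/side0z.png

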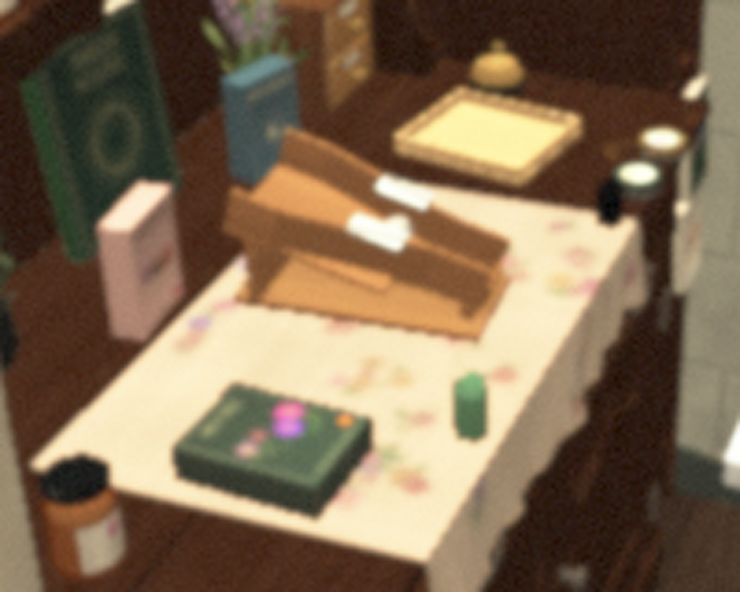

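```bash
cat >> h.py <<'E'
def rel(target, yaw=None, s=None):
    """world target -> (translation units, spin units) ; yaw = world angle of tool x"""
    s=s or manip.read_state(); M=R.from_quat(s['ee_rot']).as_matrix()
    t=M.T@(np.array(target)-s['position'])/50
    y0=np.arctan2(M[1,0],M[0,0]); sp=None
    if yaw is not None:
        d=(yaw-y0+np.pi)%(2*np.pi)-np.pi; sp=-np.degrees(d)/5   # tool z down: +spin lowers world yaw
    return t.round(3),None if sp is None else round(sp,2),round(np.degrees(y0),2)
E
python3 - <<'E'
from h import *
s=manip.read_state();M=R.from_quat(s['ee_rot']).as_matrix();print(M.round(3))
c=camera('wrist');o,d=ray(c,(256,192));print(M.T@(o-s['position']),M.T@d)
for y in (np.pi/2,-np.pi/2): print(rel((440,25,300),y), rel((450,-350,280),y))
E
```

```text
[[ 0.247 -0.969 -0.   ]
 [-0.969 -0.247  0.001]
 [-0.001  0.    -1.   ]]
[ 1.22178560e-02 -7.41878157e+01 -1.69448556e+02] [0.00146772 0.28705406 0.95791326]
(array([-11.303,  -8.65 ,  -1.896]), np.float64(-33.14), np.float64(-75.69)) (array([-3.986, -6.99 , -1.505]), np.float64(-33.14), np.float64(-75.69))
(array([-11.303,  -8.65 ,  -1.896]), np.float64(2.86), np.float64(-75.69)) (array([-3.986, -6.99 , -1.505]), np.float64(2.86), np.float64(-75.69))
```

>>> arm_command([
  {"translation": [-1,-2,-0.5],"spin": 0.5},
  {"translation": [-2,-4,-1],"spin": 1},
  {"translation": [-3,-5.5,-1.5],"spin": 1.5},
  {"translation": [-4,-7,-1.5],"spin": 2},
  {"translation": [-5,-7.4,-1.7],"spin": 2.5},
  {"translation": [-6.2,-7.8,-1.9],"spin": 2.86},
  {"translation": [-7.4,-8,-1.9],"spin": 2.86},
  {"translation": [-8.6,-8.2,-1.9],"spin": 2.86},
  {"translation": [-9.8,-8.4,-1.9],"spin": 2.86},
  {"translation": [-11.3,-8.65,-1.9],"spin": 2.86},
  {"translation": [-11.3,-8.65,-1.9],"spin": 2.86},
  {"translation": [-11.3,-8.65,-1.9],"spin": 2.86},
])

```text
time_s: 1.7
position: [439.6, 15.0, 300.0]
ee_rot: [-0.707, 0.707, 0.0, 0.001]
ft_force: [1.8, 0.3, 1.1]
grip_width: 85.4
```

```bash
python3 - <<'E'
from h import *
import pickle
s=manip.read_state();print(s['time_s'],s['position'],s['ft_force'],s['joints'].round(2),rel((440,25,300),-np.pi/2))
for n in ['wrist','side','top']:
    c=snap(n,n+'1.png'); pickle.dump(c,open(n+'1.pkl','wb'))
E
```

```text
1.7 [439.57822493  15.01758797 300.02898652] [1.80931978 0.33307272 1.05192271] [-0.03  0.21 -0.08  1.93  0.02  1.   -1.69] (array([-0.2  , -0.008,  0.001]), np.float64(-0.0), np.float64(-90.0))
```

View pics/wrist1.png

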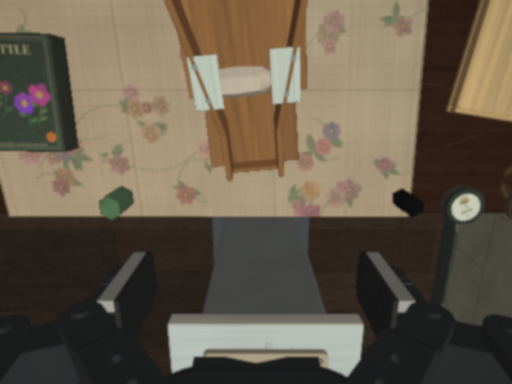

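The wrist view shows the lips at (207,82) and (286,75), the crystal at (245,80) between them, and the chute stop at (255,165). One more view from farther ahead will let me triangulate.

>>> arm_command([
  {"translation": [0,-1,0],"spin": 0},
  {"translation": [-0.2,-2,0],"spin": 0},
  {"translation": [-0.2,-2,0],"spin": 0},
])

```text
time_s: 2.22
position: [542.2, 26.7, 298.9]
ee_rot: [0.709, -0.705, -0.001, -0.001]
ft_force: [-1.3, -0.3, 0.1]
grip_width: 85.5
```

```bash
python3 - <<'E'
from h import *
import pickle
s=manip.read_state();print(s['time_s'],s['position'])
for n in ['wrist']:
    c=snap(n,n+'2.png'); pickle.dump(c,open(n+'2.pkl','wb'))
for k,(r0,r1,c0,c1) in {1:(0,190,150,330),2:(0,300,120,360)}.items():
    c=pickle.load(open(f'wrist{k}.pkl','rb')); f=min(800/(c1-c0),600/(r1-r0)); print(k,f)
    cv2.imwrite(f'pics/w{k}z.png',cv2.resize(c['pixels'][r0:r1,c0:c1],None,fx=f,fy=f,interpolation=cv2.INTER_CUBIC))
E
```

```text
2.225 [542.18403162  26.65430974 298.88112177]
1 3.1578947368421053
2 2.0
```

View pics/w1z.png

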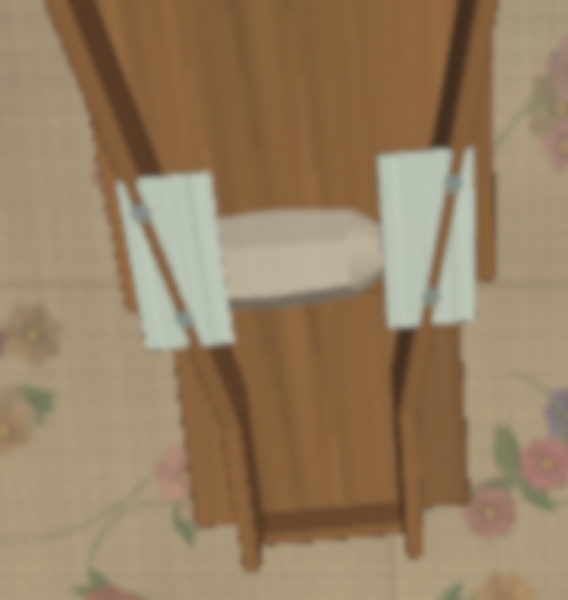

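View pics/w2z.png

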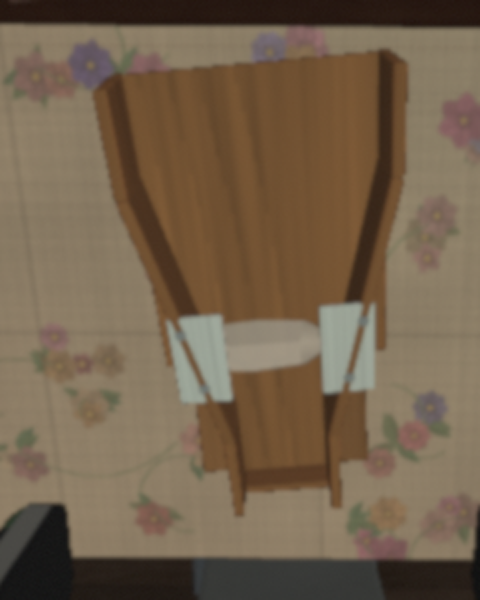

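```bash
cat > m.py <<'E'
from h import *
import pickle
from scipy.optimize import least_squares
c1=pickle.load(open('wrist1.pkl','rb'));c2=pickle.load(open('wrist2.pkl','rb'))
a=np.array([[217.1,54.8],[224.4,108.6],[269.4,49.4],[272.9,103.9],[230.5,179.5],[279.7,176]])
b=np.array([[231,158],[236.5,200.5],[280,152.5],[281.5,196.5],[239.5,257],[285.5,253]])
a=a[:4];b=b[:4]
for p,q in zip(a,b): print([np.round(x,1) for x in tri([ray(c1,p),ray(c2,q)])])
loc=np.array([[85,26,43],[30,26,43],[85,-26,43],[30,-26,43]],float)
def T(v): 
    return R.from_euler('z',v[3])*R.from_euler('y',-0.28), np.array(v[:3])
def f(v):
    r,t=T(v);P=r.apply(loc)+t
    return np.r_[(proj(c1,P)-a).ravel(),(proj(c2,P)-b).ravel()]
s=least_squares(f,[490,25,40,0.05]);print(s.x.round(3),s.fun.round(1))
np.save('chute.npy',s.x)
r,t=T(s.x)
for n,p in [('stopfloor',[-60,0,0]),('lips',[85,0,40]),('quartz',[49,0,15]),('upper',[140,0,0]),('floor end',[200,0,0]),('wall low L',[-60,31.5,43]),('wall low R',[-60,-31.5,43]),('wall up L',[200,67,43]),('wall up R',[200,-67,43])]:
    P=r.apply(p)+t;print(n,P.round(1),proj(c1,P).round(1),proj(c2,P).round(1))
E
python3 m.py
```

```text
[array([546.3,  53.2, 108.6]), array([0.1, 0.1])]
[array([494.2,  48.5,  94.8]), array([0., 0.])]
[array([551.7,   1.3, 104.1]), array([0.4, 0.4])]
[array([499.1,  -3.1,  93.6]), array([0.1, 0.1])]
[4.79496e+02 2.09510e+01 4.28650e+01 9.50000e-02] [-0.3 -0.2  0.2  0.2  0.1 -0.1  0.2  0.2 -0.1 -0.4  0.2 -0.4 -0.5  0.9
  0.2 -0.1]
stopfloor [422.1  15.5  26.3] [[255.4 162.2]] [[263.3 234.5]]
lips [549.8  27.6 104.8] [[243.1  51.3]] [[255.1 154.2]]
quartz [522.2  25.   70.8] [[246.8  81.4]] [[257.2 172. ]]
upper [613.4  33.7  81.6] [[237.3 -14.7]] [[250.   92.2]]
floor end [670.8  39.2  98.1] [[229.4 -91.8]] [[244.3  31.7]]
wall low L [407.3  45.7  67.6] [[230.5 181.1]] [[240.4 257.8]]
wall low R [413.2 -17.   67.6] [[282.3 176.4]] [[289. 254.]]
wall up L [652.7 104.7 139.5] [[144.7 -90.8]] [[169.  46.]]
wall up R [665.4 -28.7 139.5] [[ 311.1 -109.8]] [[320.   31.6]]
```

```bash
cat >> h.py <<'E'
v=np.load('chute.npy'); D=np.array([np.cos(v[3]),np.sin(v[3]),0]); L=np.array([-np.sin(v[3]),np.cos(v[3]),0])
def ch(h,z,l=0): return np.array([v[0],v[1],0])+h*D+l*L+np.array([0,0,z])
def fl(h): return v[2]+h*np.tan(.28)
YP=v[3]-np.pi/2
E
python3 - <<'E'
from h import *
print(rel(ch(-2,150),YP),ch(-2,150))
E
```

```text
(array([0.103, 1.244, 2.981]), np.float64(-1.01), np.float64(-89.63)) [477.50463937  20.76105201 150.        ]
```

>>> arm_command([
  {"translation": [0.05,0.6,1],"spin": -0.5},
  {"translation": [0.1,1.25,2],"spin": -1},
  {"translation": [0.1,1.25,2.98],"spin": -1},
  {"translation": [0.1,1.25,2.98],"spin": -1},
  {"translation": [0.1,1.25,2.98],"spin": -1},
], grip=-0.76, newtons=40)

```text
time_s: 2.9
position: [478.3, 20.4, 151.6]
ee_rot: [0.739, -0.674, -0.0, -0.001]
ft_force: [0.0, -0.1, 0.5]
grip_width: 10.3
```

```bash
python3 - <<'E'
from h import *
import pickle
s=manip.read_state();print(s['time_s'],s['position'],s['grip_width'],rel(ch(-2,66),YP))
c=snap('wrist','w3.png'); pickle.dump(c,open('wrist3.pkl','wb'))
M=R.from_quat(s['ee_rot']).as_matrix()
for dz in(-11,0,8): print(proj(c,s['position']+M@np.array([0,0,dz])))
c=camera('side');cv2.imwrite('pics/s3.png',cv2.resize(c['pixels'][100:260,170:330],None,fx=3.7,fy=3.7,interpolation=cv2.INTER_CUBIC))
print((proj(c,s['position']+M@np.array([0,0,8]))-[170,100])*3.7)
E
```

```text
2.9 [478.25800868  20.40622679 151.61308619] 10.275678303905298 (array([-0.006,  0.015,  1.712]), np.float64(-0.02), np.float64(-84.69))
[[255.59227982 242.66462448]]
[[255.58884717 233.8725927 ]]
[[255.58658802 228.08622494]]
[[323.60744486 323.6076361 ]]
```

View pics/w3.png

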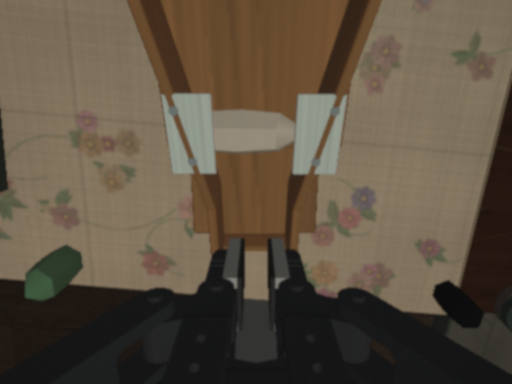

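View pics/s3.png

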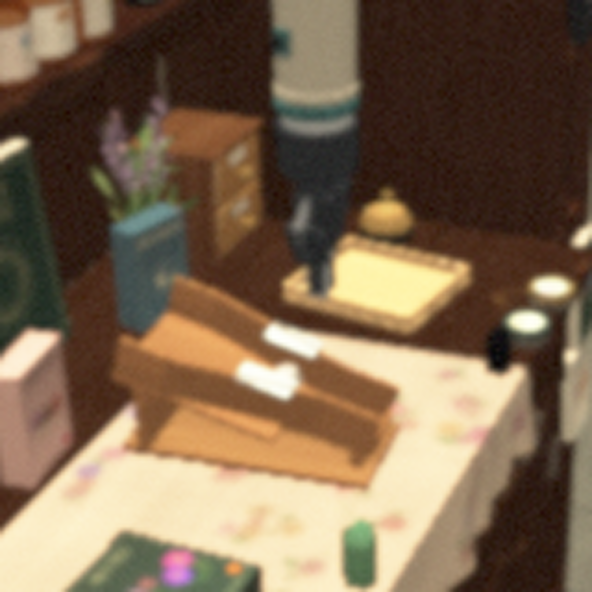

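```bash
python3 - <<'E'
from h import *
import pickle
s=manip.read_state();print(s['time_s'],s['position'],s['joint_vel'].round(3))
M=R.from_quat(s['ee_rot']).as_matrix()
c=camera('side');w=camera('wrist')
r=R.from_euler('z',v[3])*R.from_euler('y',-0.28)
for p in [[85,26,43],[30,26,43],[-60,31,43],[200,67,43]]:
    P=r.apply(p)+v[:3]; print(p,((proj(c,P)-[170,100])*3.7).round(),proj(w,P).round())
for dz in (-40,-30,-20,-10,0,8):
  print(dz,((proj(c,s['position']+M@np.array([0,0,dz]))-[170,100])*3.7).round(),*[proj(w,s['position']+M@np.array([0,y,dz])).round() for y in(-11,0)], *[proj(w,s['position']+M@np.array([x,-11,dz])).round() for x in(5,20)])
im=w['pixels'][200:384,160:352]; cv2.imwrite('pics/w4.png',cv2.resize(cv2.convertScaleAbs(im,alpha=2.5),None,fx=3.2,fy=3.2,interpolation=cv2.INTER_CUBIC))
cv2.imwrite('pics/s4.png',cv2.resize(cv2.convertScaleAbs(c['pixels'][120:200,230:290],alpha=2.5),None,fx=7.5,fy=7.5,interpolation=cv2.INTER_CUBIC))
E
```

```text
3.0 [478.99821068  20.79314557 152.03687082] [-0.004  0.001 -0.     0.003  0.001 -0.005 -0.001]
[85, 26, 43] [[247. 359.]] [[212.  96.]]
[30, 26, 43] [[299. 380.]] [[218. 176.]]
[-60, 31, 43] [[383. 417.]] [[218. 270.]]
[200, 67, 43] [[122. 336.]] [[  96. -176.]]
-40 [[322. 279.]] [[256. 248.]] [[256. 272.]] [[268. 248.]] [[304. 248.]]
-30 [[322. 288.]] [[256. 238.]] [[256. 261.]] [[267. 238.]] [[301. 238.]]
-20 [[322. 297.]] [[256. 229.]] [[256. 251.]] [[266. 229.]] [[298. 229.]]
-10 [[322. 307.]] [[256. 221.]] [[256. 242.]] [[266. 221.]] [[296. 222.]]
0 [[323. 316.]] [[256. 214.]] [[256. 234.]] [[265. 214.]] [[294. 214.]]
8 [[323. 323.]] [[256. 209.]] [[256. 228.]] [[265. 209.]] [[292. 209.]]
```

View pics/w4.png

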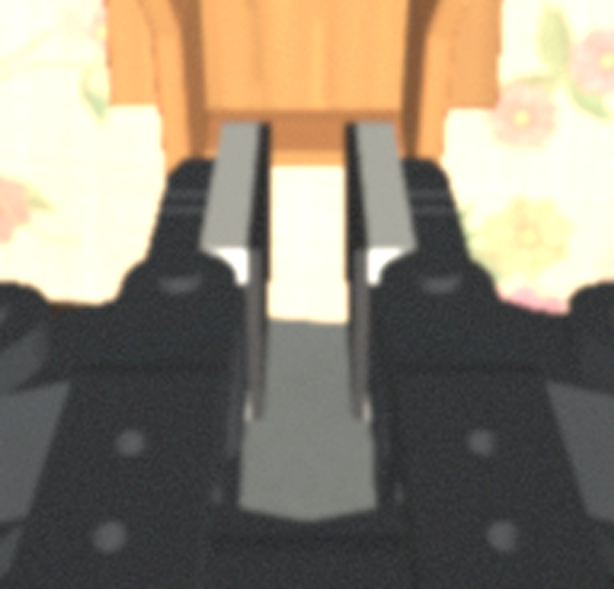

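View pics/s4.png

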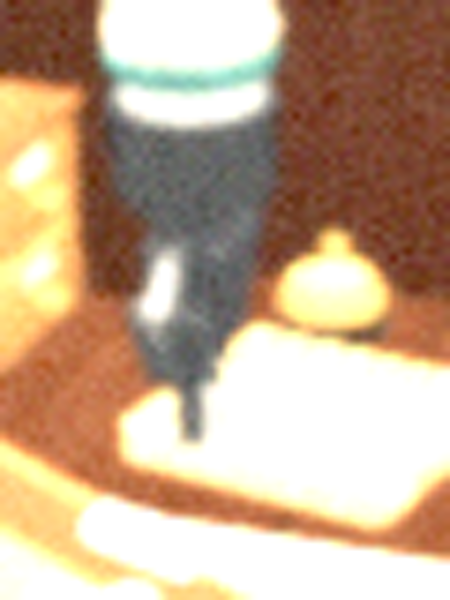

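The blade tips in both the side and wrist views appear about 30 mm higher than "8 mm ahead of TCP" predicts. I'll descend to the planned height, which is safe either way, and look again.

>>> arm_command([
  {"translation": [0,0.03,0.8],"spin": 0},
  {"translation": [0,0.03,1.6],"spin": 0},
  {"translation": [0,0.03,1.72],"spin": 0},
  {"translation": [0,0.03,1.72],"spin": 0},
])

```text
time_s: 3.6
position: [478.0, 21.0, 66.4]
ee_rot: [0.739, -0.673, 0.0, -0.002]
ft_force: [0.2, -0.0, -0.3]
grip_width: 9.7
```

```bash
python3 - <<'E'
from h import *
s=manip.read_state();print(s['time_s'],s['position'],s['ft_force'],s['grip_width'])
M=R.from_quat(s['ee_rot']).as_matrix()
c=camera('side');w=camera('wrist')
for dz in (-30,-10,8):
  print(dz,((proj(c,s['position']+M@np.array([0,0,dz]))-[200,140])*6).round())
cv2.imwrite('pics/w5.png',cv2.resize(cv2.convertScaleAbs(w['pixels'],alpha=1.6),None,fx=1.5,fy=1.5))
cv2.imwrite('pics/s5.png',cv2.resize(cv2.convertScaleAbs(c['pixels'][140:240,200:300],alpha=1.6),None,fx=6,fy=6,interpolation=cv2.INTER_CUBIC))
E
```

```text
3.6 [477.9623576   21.04102484  66.43069339] [ 0.2415557  -0.00614317 -0.28902868] 9.73559432952391
-30 [[347. 354.]]
-10 [[348. 383.]]
8 [[348. 408.]]
```

View pics/w5.png

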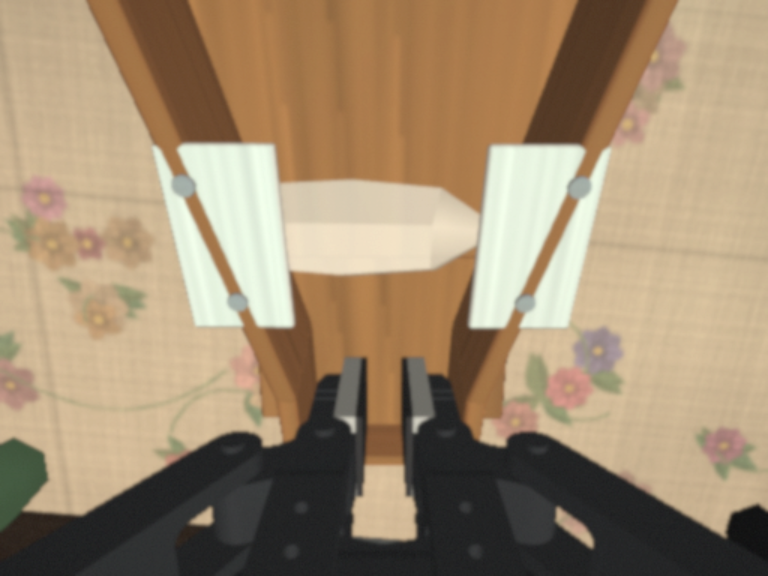

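View pics/s5.png

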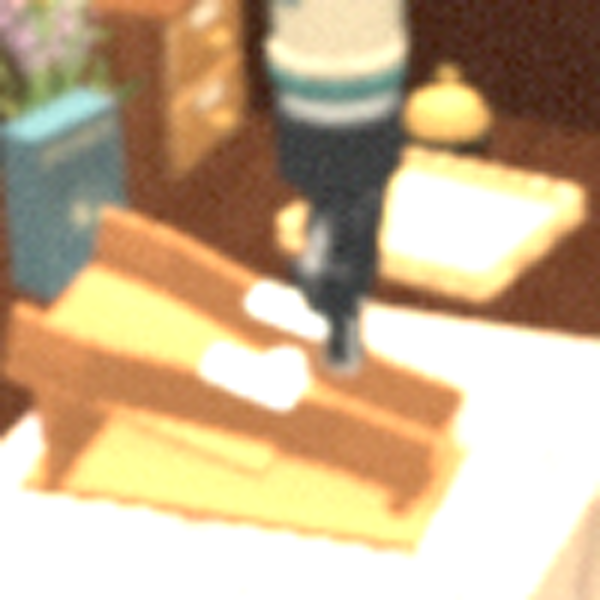

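The tips still look about 20 mm higher than nominal, with zero force. I'll step down under guard.

>>> arm_command([
  {"translation": [0,0,0.08],"spin": 0},
  {"translation": [0,0,0.14],"spin": 0},
  {"translation": [0,0,0.14],"spin": 0},
])

```text
time_s: 4.08
position: [478.5, 21.0, 60.1]
ee_rot: [0.739, -0.673, 0.001, -0.002]
ft_force: [0.1, -0.8, 0.1]
grip_width: 10.5
```

```bash
python3 - <<'E'
from h import *
s=manip.read_state();print(s['time_s'],s['position'],s['ft_force'],s['grip_width'])
M=R.from_quat(s['ee_rot']).as_matrix()
c=camera('side')
for dz in (-30,-10,8):
  print(dz,((proj(c,s['position']+M@np.array([0,0,dz]))-[230,170])*10).round())
cv2.imwrite('pics/s6.png',cv2.resize(c['pixels'][170:225,230:290],None,fx=10,fy=10,interpolation=cv2.INTER_CUBIC))
E
```

```text
4.075 [478.50650295  21.04194066  60.07811038] [ 0.12902557 -0.84459461  0.05395261] 10.515846029587712
-30 [[277. 305.]]
-10 [[278. 353.]]
8 [[279. 395.]]
```

View pics/s6.png

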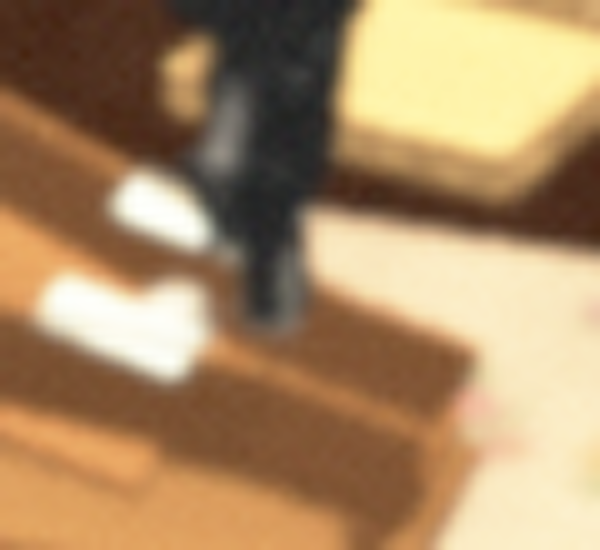

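>>> arm_command([
  {"translation": [0,0,0.12],"spin": 0},
  {"translation": [0,0,0.24],"spin": 0},
  {"translation": [0,0,0.24],"spin": 0},
])

```text
time_s: 4.5
position: [478.1, 21.0, 47.4]
ee_rot: [0.739, -0.673, 0.001, -0.002]
ft_force: [0.2, -0.1, 0.1]
grip_width: 10.2
```

```bash
cat > look.py <<'E'
from h import *
import sys
n=sys.argv[1]
s=manip.read_state();print(s['time_s'],s['position'].round(1),s['ft_force'].round(1),s['grip_width'].round(1))
M=R.from_quat(s['ee_rot']).as_matrix()
c=camera('side');w=camera('wrist')
for dz in (-30,-10,8):
  print(dz,((proj(c,s['position']+M@np.array([0,0,dz]))-[230,160])*8).round())
a=cv2.resize(c['pixels'][160:225,230:290],None,fx=8,fy=8,interpolation=cv2.INTER_CUBIC)
cv2.imwrite(f'pics/s{n}.png',a)
cv2.imwrite(f'pics/w{n}.png',cv2.resize(cv2.convertScaleAbs(w['pixels'],alpha=1.6),None,fx=1.5,fy=1.5))
E
python3 look.py 7
```

```text
Traceback (most recent call last):
  File "look.py", line 4, in <module>
    s=manip.read_state();print(s['time_s'],s['position'].round(1),s['ft_force'].round(1),s['grip_width'].round(1))
                                                                                         ^^^^^^^^^^^^^^^^^^^^^
AttributeError: 'float' object has no attribute 'round'
```

```bash
sed -i "s/s\['grip_width'\].round(1)/round(s['grip_width'],1)/" look.py; python3 look.py 7
```

```text
4.5 [478.1  21.   47.4] [ 0.2 -0.1  0.1] 10.2
-30 [[223. 348.]]
-10 [[224. 386.]]
8 [[225. 420.]]
```

View pics/s7.png

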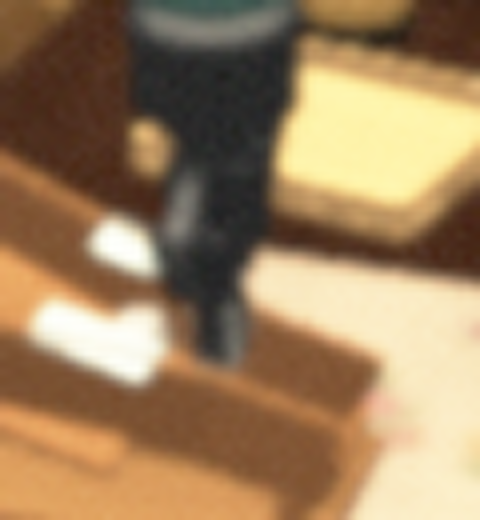

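View pics/w7.png

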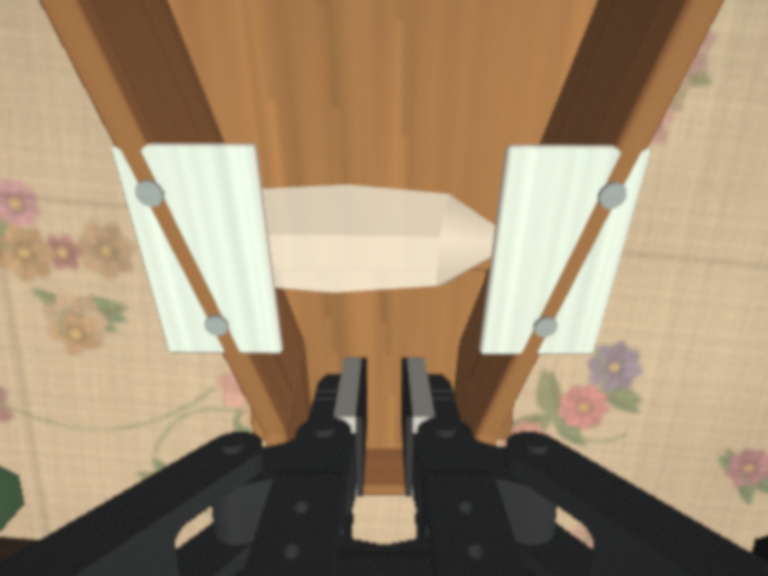

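>>> arm_command([
  {"translation": [0,0,0.12],"spin": 0},
  {"translation": [0,0,0.16],"spin": 0},
  {"translation": [0,0,0.16],"spin": 0},
])

```text
time_s: 4.97
position: [478.3, 21.1, 39.7]
ee_rot: [0.739, -0.673, 0.001, -0.002]
ft_force: [-0.5, -0.2, -0.9]
grip_width: 10.4
```

```bash
python3 look.py 8
```

```text
4.975 [478.3  21.1  39.7] [-0.5 -0.2 -0.9] 10.4
-30 [[223. 363.]]
-10 [[224. 401.]]
8 [[225. 434.]]
```

View pics/w8.png

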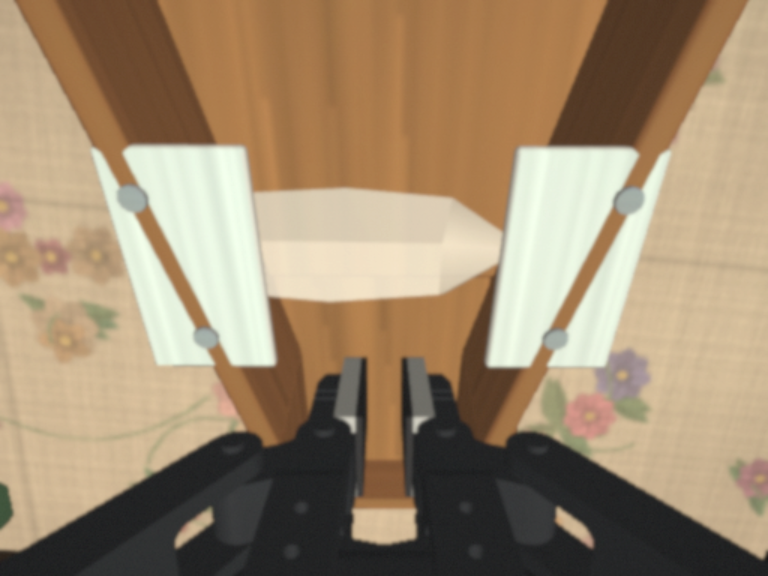

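View pics/s8.png

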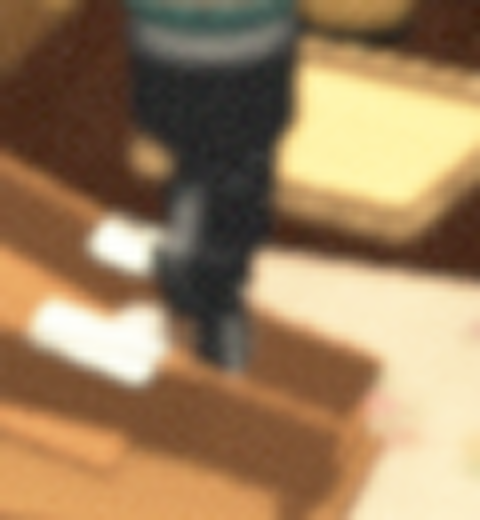

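>>> arm_command([
  {"translation": [0,0,0.1],"spin": 0},
  {"translation": [0,0,0.1],"spin": 0},
])

```text
time_s: 5.32
position: [478.2, 21.1, 34.5]
ee_rot: [0.739, -0.673, 0.001, -0.002]
ft_force: [-0.6, 0.4, 0.3]
grip_width: 10.1
```

>>> arm_command([
  {"translation": [0,0,0.08],"spin": 0},
  {"translation": [0,0,0.08],"spin": 0},
])

```text
time_s: 5.58
position: [477.9, 21.1, 30.2]
ee_rot: [0.739, -0.673, 0.0, -0.001]
ft_force: [-0.3, 0.6, 0.1]
grip_width: 10.1
```

```bash
python3 look.py 9
```

```text
5.575 [477.9  21.1  30.2] [-0.3  0.6  0.1] 10.1
-30 [[225. 381.]]
-10 [[225. 418.]]
8 [[226. 451.]]
```

View pics/w9.png

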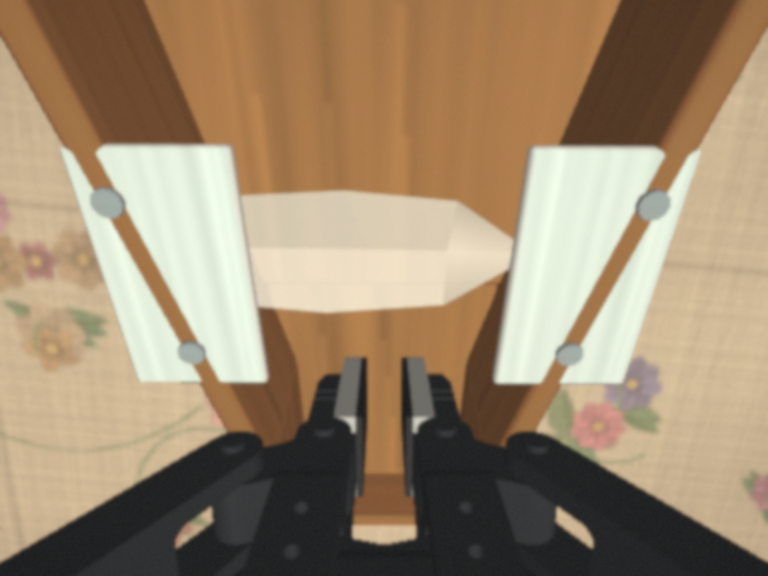

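View pics/s9.png

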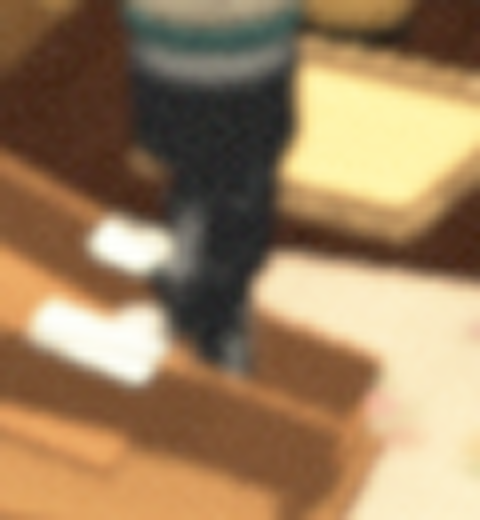

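>>> arm_command([
  {"translation": [0,0,0.07],"spin": 0},
  {"translation": [0,0,0.07],"spin": 0},
])

```text
time_s: 5.92
position: [478.0, 21.1, 26.7]
ee_rot: [0.739, -0.673, 0.0, -0.001]
ft_force: [0.3, 0.1, 0.3]
grip_width: 10.4
```

>>> arm_command([
  {"translation": [0,0,0.05],"spin": 0},
  {"translation": [0,0,0.05],"spin": 0},
])

```text
time_s: 6.18
position: [477.8, 21.1, 24.0]
ee_rot: [0.739, -0.673, 0.0, -0.001]
ft_force: [0.3, 0.3, -0.7]
grip_width: 10.4
```

```bash
python3 look.py 10; python3 - <<'E'
import cv2
im=cv2.imread('pics/w10.png')[280:480,230:540]; cv2.imwrite('pics/w10z.png',cv2.resize(im,None,fx=2.5,fy=2.5))
E
```

```text
6.175 [477.8  21.1  24. ] [ 0.3  0.3 -0.7] 10.4
-30 [[225. 392.]]
-10 [[226. 430.]]
8 [[227. 463.]]
```

View pics/w10z.png

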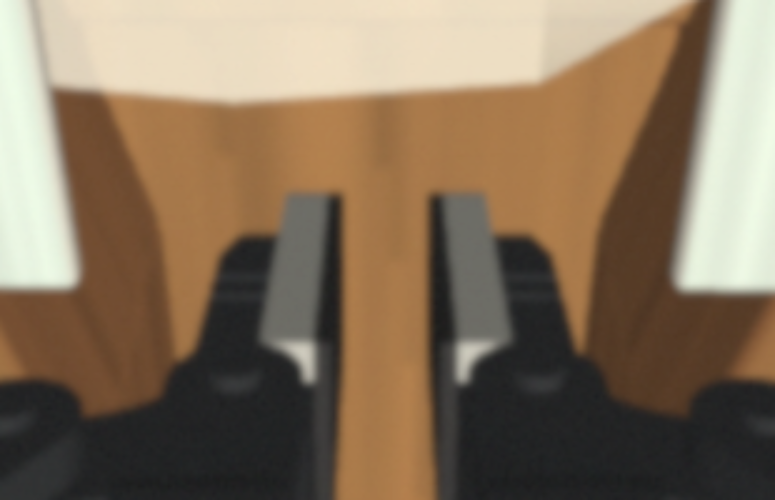

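View pics/s10.png

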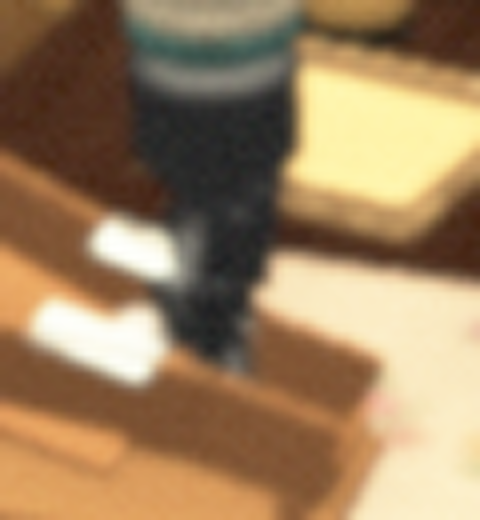

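Both lip scale and finger-gap scale put the real fingertips about 31 mm behind the reported TCP. They are now about 8–10 mm off the floor and between the walls. I'll move up the slope to first contact.

>>> arm_command([
  {"translation": [0,-0.15,-0.043],"spin": 0},
  {"translation": [0,-0.3,-0.086],"spin": 0},
  {"translation": [0,-0.4,-0.115],"spin": 0},
  {"translation": [0,-0.4,-0.115],"spin": 0},
])

```text
time_s: 6.78
position: [498.5, 23.0, 30.1]
ee_rot: [0.739, -0.673, 0.001, -0.002]
ft_force: [-1.0, 0.2, -0.1]
grip_width: 10.4
```

```bash
python3 look.py 11; python3 -c "
from h import *
print(rel(ch(95,0),YP))"
```

```text
6.775 [498.5  23.   30.1] [-1.   0.2 -0.1] 10.4
-30 [[182. 375.]]
-10 [[183. 412.]]
8 [[184. 445.]]
(array([ 0.003, -1.528,  0.604]), np.float64(-0.02), np.float64(-84.64))
```

View pics/w11.png

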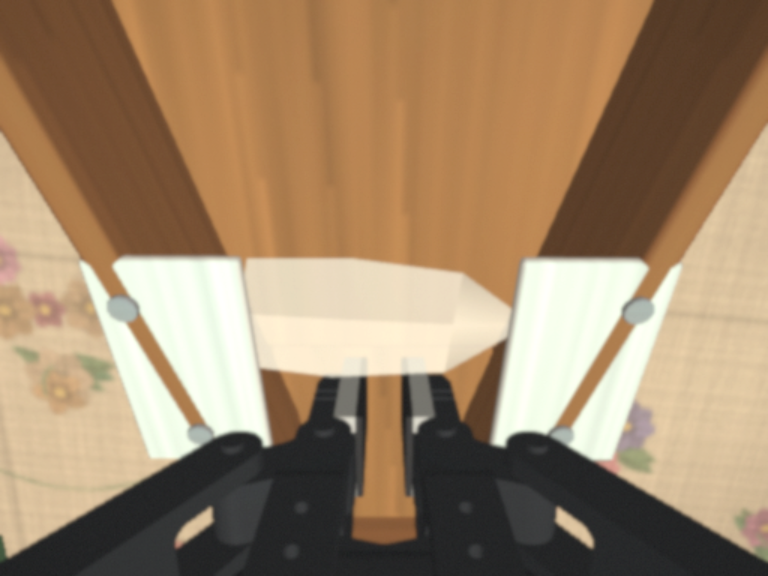

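```bash
python3 - <<'E'
import cv2
im=cv2.imread('pics/w11.png')[240:480,230:540]; cv2.imwrite('pics/w11z.png',cv2.resize(cv2.convertScaleAbs(im,alpha=0.7),None,fx=2.5,fy=2.5))
E
```

```text
(no output)
```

View pics/w11z.png

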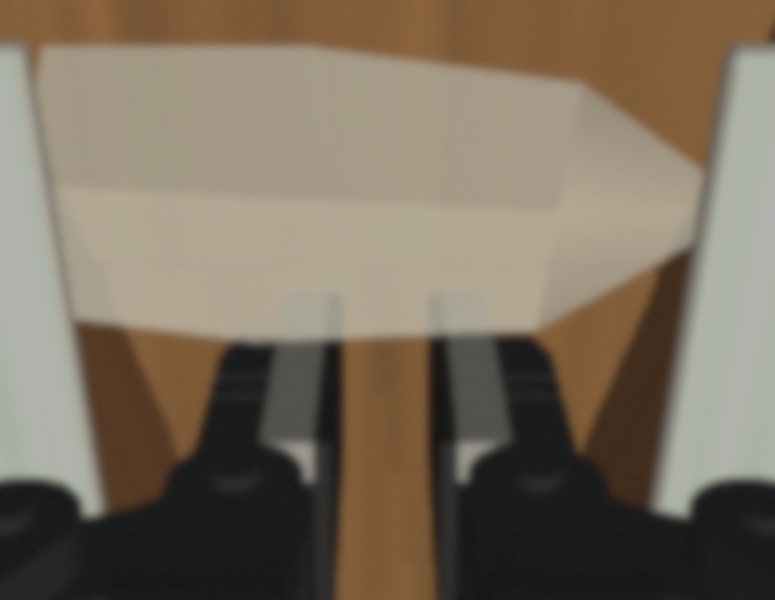

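The translucent crystal shows the tips at (313,300) and (460,300) behind and below its lower edge, which is correct. I'll begin the push.

>>> arm_command([
  {"translation": [0,-0.1,-0.029],"spin": 0},
  {"translation": [0,-0.2,-0.058],"spin": 0},
  {"translation": [0,-0.3,-0.086],"spin": 0},
  {"translation": [0,-0.3,-0.086],"spin": 0},
])

```text
time_s: 7.38
position: [513.7, 24.4, 34.5]
ee_rot: [0.739, -0.673, 0.001, -0.002]
ft_force: [-0.8, 0.0, -0.6]
grip_width: 10.3
```

```bash
python3 look.py 12
```

```text
7.375 [513.7  24.4  34.5] [-0.8  0.  -0.6] 10.3
-30 [[150. 362.]]
-10 [[151. 399.]]
8 [[152. 432.]]
```

View pics/w12.png

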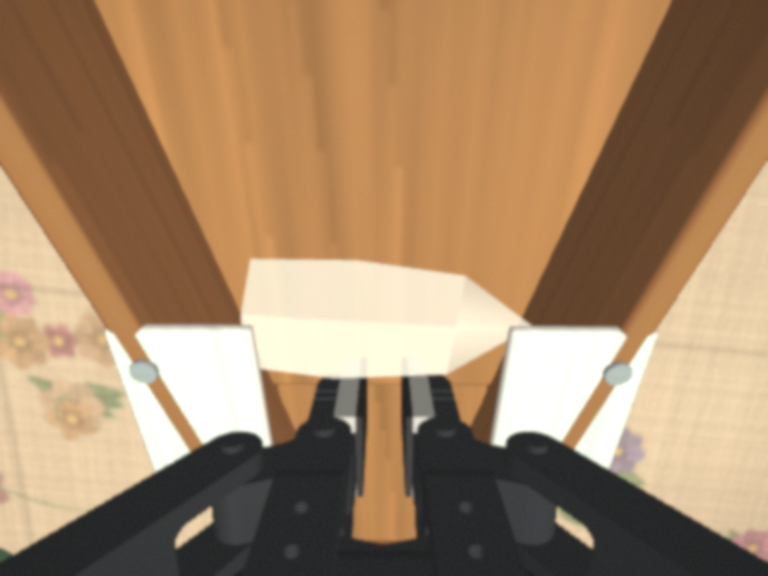

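View pics/s12.png

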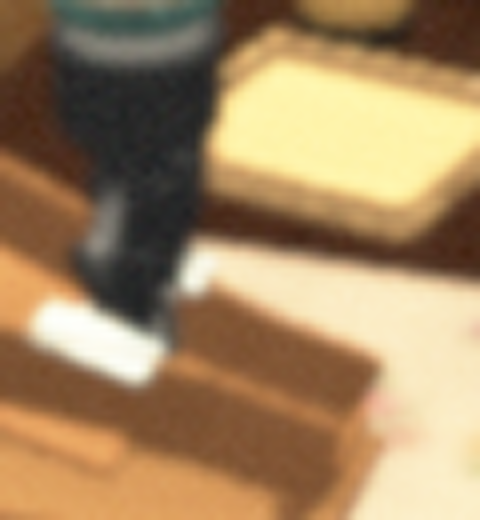

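Crystal follows the fingers crosswise, with no force on the lips. Continuing the push.

>>> arm_command([
  {"translation": [0,-0.12,-0.035],"spin": 0},
  {"translation": [0,-0.24,-0.07],"spin": 0},
  {"translation": [0,-0.36,-0.105],"spin": 0},
  {"translation": [0,-0.48,-0.14],"spin": 0},
  {"translation": [0,-0.6,-0.174],"spin": 0},
  {"translation": [0,-0.6,-0.174],"spin": 0},
])

```text
time_s: 8.22
position: [544.2, 27.3, 43.4]
ee_rot: [0.739, -0.673, 0.001, -0.002]
ft_force: [-0.1, 0.1, -1.0]
grip_width: 10.2
```

```bash
python3 look.py 13; python3 -c "
from h import *
print(rel(ch(97,0),YP))"
```

```text
8.225 [544.2  27.3  43.4] [-0.1  0.1 -1. ] 10.2
-30 [[ 87. 336.]]
-10 [[ 88. 374.]]
8 [[ 90. 407.]]
(array([ 0.004, -0.653,  0.867]), np.float64(-0.02), np.float64(-84.64))
```

View pics/w13.png

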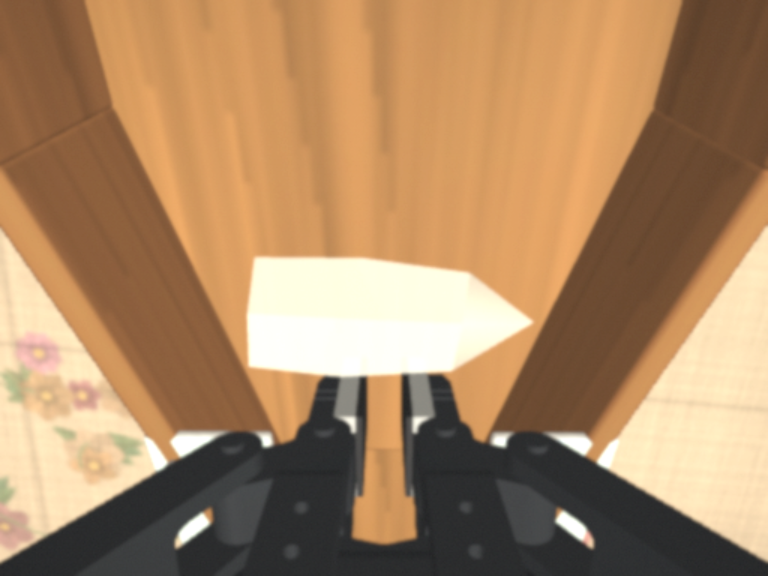

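>>> arm_command([
  {"translation": [0,-0.12,-0.035],"spin": 0},
  {"translation": [0,-0.24,-0.07],"spin": 0},
  {"translation": [0,-0.36,-0.105],"spin": 0},
  {"translation": [0,-0.48,-0.14],"spin": 0},
  {"translation": [0,-0.6,-0.174],"spin": 0},
  {"translation": [0,-0.7,-0.2],"spin": 0},
  {"translation": [0,-0.7,-0.2],"spin": 0},
])

```text
time_s: 9.2
position: [579.0, 30.6, 53.5]
ee_rot: [0.739, -0.673, 0.001, -0.002]
ft_force: [-0.4, 0.2, 0.4]
grip_width: 10.1
```

```bash
python3 look.py 14; python3 -c "
from h import *
print(rel(ch(97,0),YP))"
```

```text
9.2 [579.   30.6  53.5] [-0.4  0.2  0.4] 10.1
-30 [[ 14. 307.]]
-10 [[ 16. 345.]]
8 [[ 18. 378.]]
(array([0.004, 0.054, 1.068]), np.float64(-0.02), np.float64(-84.65))
```

View pics/w14.png

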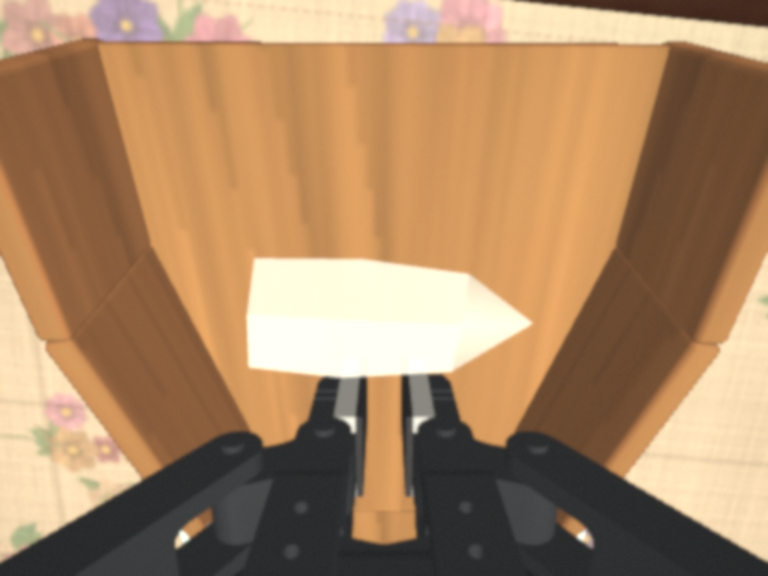

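View pics/s14.png

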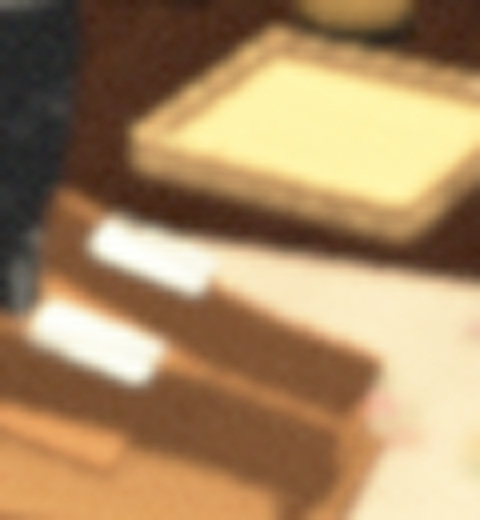

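Crystal is clear of the lips and still crosswise. Back off slightly, lift, and measure it.

>>> arm_command([
  {"translation": [0,0.1,0.02],"spin": 0},
  {"translation": [0,0.1,-0.5],"spin": 0},
  {"translation": [0,0.1,-1.3],"spin": 0},
  {"translation": [0,0.1,-2.2],"spin": 0},
  {"translation": [0,0.1,-2.6],"spin": 0},
  {"translation": [0,0.1,-2.6],"spin": 0},
])

```text
time_s: 10.05
position: [573.7, 29.8, 184.9]
ee_rot: [0.739, -0.673, 0.002, -0.003]
ft_force: [0.4, -0.1, -0.7]
grip_width: 10.4
```

```bash
python3 - <<'E'
from h import *
import pickle
s=manip.read_state();print(s['time_s'],s['position'],s['ft_force'])
c=camera('wrist');pickle.dump((c,s),open('w15.pkl','wb'));cv2.imwrite('pics/w15.png',cv2.resize(c['pixels'],None,fx=1.5,fy=1.5))
E
```

```text
10.05 [573.67457538  29.8110311  184.86426867] [ 0.3644544  -0.1490054  -0.72572013]
```

View pics/w15.png

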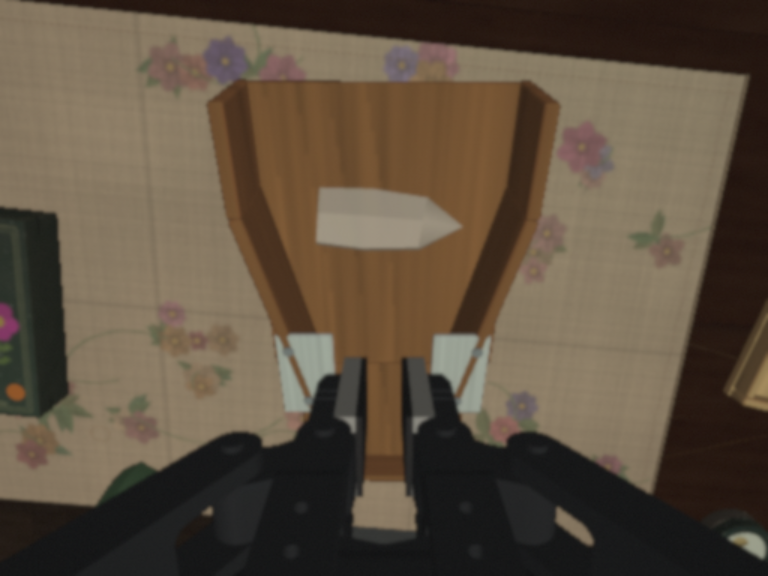

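```bash
python3 - <<'E'
from h import *
import pickle
c,s=pickle.load(open('w15.pkl','rb'))
r=R.from_euler('z',v[3])*R.from_euler('y',-0.28)
n=r.apply([0,0,1])
im=c['pixels'];hsv=cv2.cvtColor(im,cv2.COLOR_BGR2HSV)
m=((hsv[...,1]<95)&(hsv[...,2]>110)).astype(np.uint8); roi=np.zeros_like(m);roi[115:175,195:320]=1;m*=roi
cnt=max(cv2.findContours(m,0,1)[0],key=cv2.contourArea);print(cv2.contourArea(cnt),cv2.boundingRect(cnt))
pl=[]
for p in cnt[:,0]:
    o,d=ray(c,p+0.0);P0=v[:3]+n*15;t=((P0-o)@n)/(d@n);pl.append(r.inv().apply(o+d*t-v[:3]))
pl=np.array(pl);print('min',pl.min(0),'max',pl.max(0))
q=pl[:,:2].astype(np.float32);rect=cv2.minAreaRect(q);print(rect)
body=pl[(pl[:,1]>-10)]
for a in(-10,0,10,20,25):
    b=pl[abs(pl[:,1]-a)<3];print(a,b[:,0].min(),b[:,0].max())
E
```

```text
3179.0 (210, 125, 98, 42)
min [120.69214653 -39.40328773  15.        ] max [154.61723106  35.42721029  15.        ]
((136.50791931152344, -2.6390647888183594), (73.728515625, 34.33351135253906), 84.11015319824219)
-10 120.69378760379284 152.2747436732971
0 120.69734343959058 153.83184900462447
10 120.70089950133173 154.60892123465757
20 121.5897185336133 154.61324222582667
25 122.47352866772107 154.61556901943578
```

Crystal measured at 73.7 × 34.3 mm (given 74 × 34), centre near 137 mm up the slope. Now I'll compute the grasp.

```bash
python3 - <<'E'
from h import *
r=R.from_euler('z',v[3])*R.from_euler('y',-0.28)
C=r.apply([137.3,0.5,15])+v[:3];print(C)
s=manip.read_state();print(s['joints'].round(2))
print(rel(C+[0,0,60],0.04),rel(C+[0,0,-34],0.04))
E
```

```text
[606.68091833  33.55737905  95.22400248]
[-0.04  0.54 -0.1   1.76  0.06  0.83 -1.64]
(array([-0.012, -0.683,  0.568]), np.float64(-17.39), np.float64(-84.65)) (array([-0.01 , -0.673,  2.448]), np.float64(-17.39), np.float64(-84.65))
```

>>> arm_command([
  {"translation": [0,-0.1,0.2],"spin": -2},
  {"translation": [0,-0.2,0.3],"spin": -4},
  {"translation": [0,-0.3,0.4],"spin": -6},
  {"translation": [0,-0.4,0.5],"spin": -8},
  {"translation": [0,-0.5,0.56],"spin": -10},
  {"translation": [0,-0.6,0.56],"spin": -12},
  {"translation": [0,-0.68,0.56],"spin": -14},
  {"translation": [0,-0.68,0.56],"spin": -16},
  {"translation": [0,-0.68,0.56],"spin": -17.4},
  {"translation": [0,-0.68,0.56],"spin": -17.4},
  {"translation": [0,-0.68,0.56],"spin": -17.4},
], grip=0.18)

```text
time_s: 11.48
position: [605.9, 32.9, 154.6]
ee_rot: [1.0, 0.02, 0.002, -0.001]
ft_force: [0.2, -0.6, 0.3]
grip_width: 50.4
```

```bash
cat > g.py <<'E'
from h import *
import sys
r=R.from_euler('z',v[3])*R.from_euler('y',-0.28)
C=r.apply([137.3,0.5,15])+v[:3]
s=manip.read_state();print(s['time_s'],s['position'].round(1),s['ft_force'].round(1),round(s['grip_width'],1));print(rel(C+[0,0,-34],0.04))
c=camera('wrist');cv2.imwrite(f'pics/w{sys.argv[1]}.png',cv2.resize(cv2.convertScaleAbs(c['pixels'],alpha=1.2),None,fx=1.5,fy=1.5))
print(proj(c,C)*1.5)
c=camera('side');cv2.imwrite(f'pics/s{sys.argv[1]}.png',cv2.resize(c['pixels'][140:230,200:290],None,fx=6.5,fy=6.5,interpolation=cv2.INTER_CUBIC))
E
python3 g.py 16
```

```text
11.475 [605.9  32.9 154.6] [ 0.2 -0.6  0.3] 50.4
(array([ 0.009, -0.01 ,  1.867]), np.float64(-0.01), np.float64(2.24))
[[383.60758527 297.40530732]]
```

View pics/w16.png

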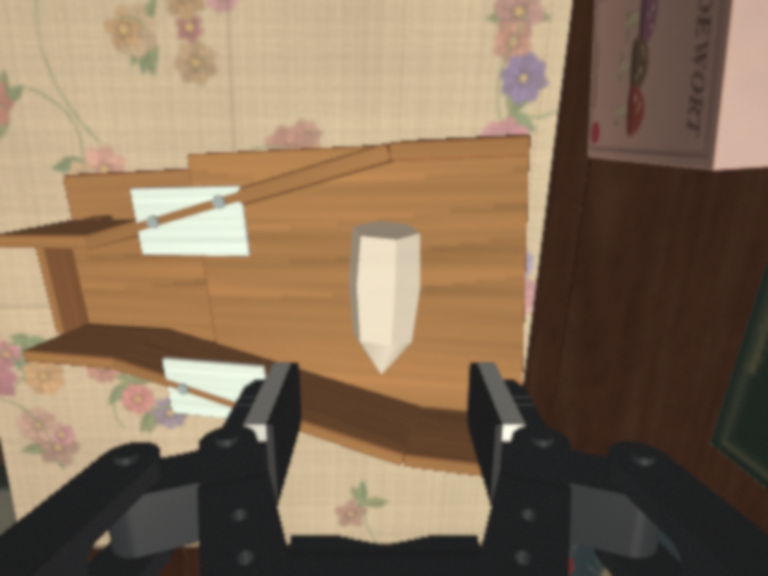

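View pics/s16.png

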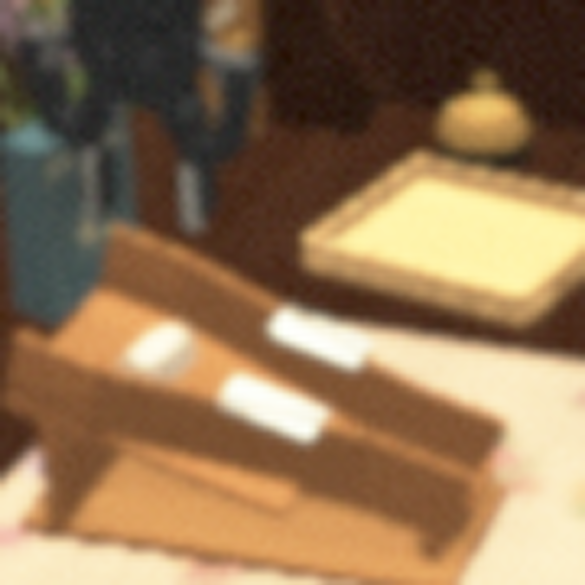

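```bash
python3 - <<'E'
from h import *
s=manip.read_state();M=R.from_quat(s['ee_rot']).as_matrix();c=camera('side');w=camera('wrist')
for dz in (-40,-35,-30,-25,-20):
    print(dz,*[((proj(c,s['position']+M@np.array([x,0,dz]))-[200,140])*6.5).round() for x in(-28,28)],*[(proj(w,s['position']+M@np.array([x,-11,dz]))*1.5).round() for x in(-25,25)])
E
```

```text
-40 [[196. 205.]] [[104. 190.]] [[291. 370.]] [[471. 371.]]
-35 [[196. 213.]] [[104. 199.]] [[294. 363.]] [[468. 363.]]
-30 [[197. 221.]] [[105. 207.]] [[297. 355.]] [[466. 356.]]
-25 [[197. 229.]] [[105. 215.]] [[299. 349.]] [[463. 349.]]
-20 [[198. 237.]] [[106. 223.]] [[302. 342.]] [[461. 343.]]
```

>>> arm_command([
  {"translation": [0.01,0,0.5],"spin": 0},
  {"translation": [0.01,0,1.0],"spin": 0},
  {"translation": [0.01,0,1.4],"spin": 0},
  {"translation": [0.01,0,1.6],"spin": 0},
  {"translation": [0.01,0,1.6],"spin": 0},
])

```text
time_s: 12.3
position: [607.1, 33.2, 75.1]
ee_rot: [1.0, 0.02, 0.002, -0.001]
ft_force: [0.2, -0.7, -0.1]
grip_width: 50.0
```

```bash
python3 g.py 17
```

```text
12.3 [607.1  33.2  75.1] [ 0.2 -0.7 -0.1] 50.0
(array([-0.01 , -0.007,  0.278]), np.float64(0.01), np.float64(2.32))
[[380.53817603 373.65103213]]
```

View pics/w17.png

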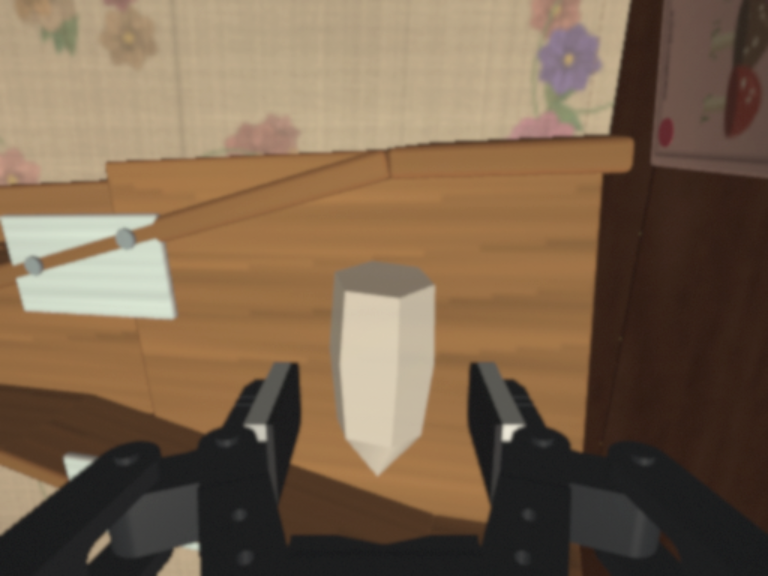

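View pics/s17.png

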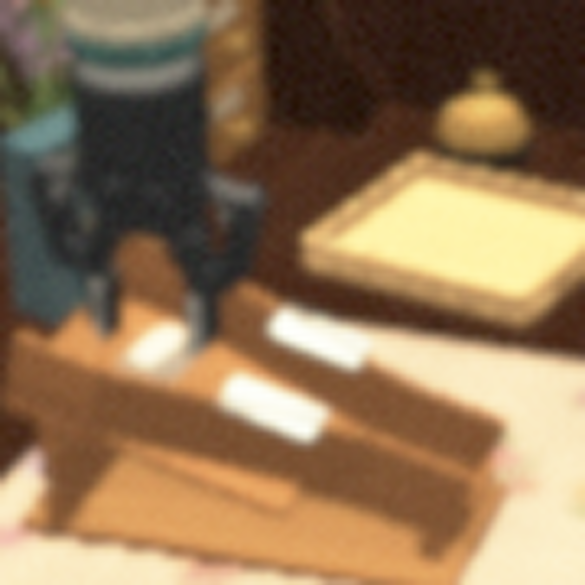

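Fingers straddle the crystal at columns 300 and 470, with the crystal at 333–435. Final descent, then close gently.

>>> arm_command([
  {"translation": [0,0,0.1],"spin": 0},
  {"translation": [0,0,0.2],"spin": 0},
  {"translation": [0,0,0.22],"spin": 0},
  {"translation": [0,0,0.22],"spin": 0},
])

```text
time_s: 12.9
position: [608.0, 33.4, 65.1]
ee_rot: [1.0, 0.02, 0.003, -0.001]
ft_force: [-1.0, -0.8, -0.5]
grip_width: 50.3
```

```bash
python3 g.py 18
```

```text
12.9 [608.   33.4  65.1] [-1.  -0.8 -0.5] 50.3
(array([-0.026, -0.004,  0.077]), np.float64(0.01), np.float64(2.32))
[[377.72232942 388.92399759]]
```

View pics/s18.png

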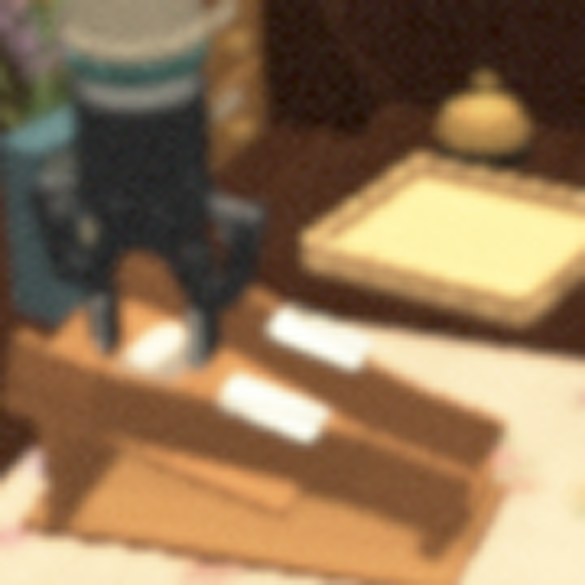

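View pics/w18.png

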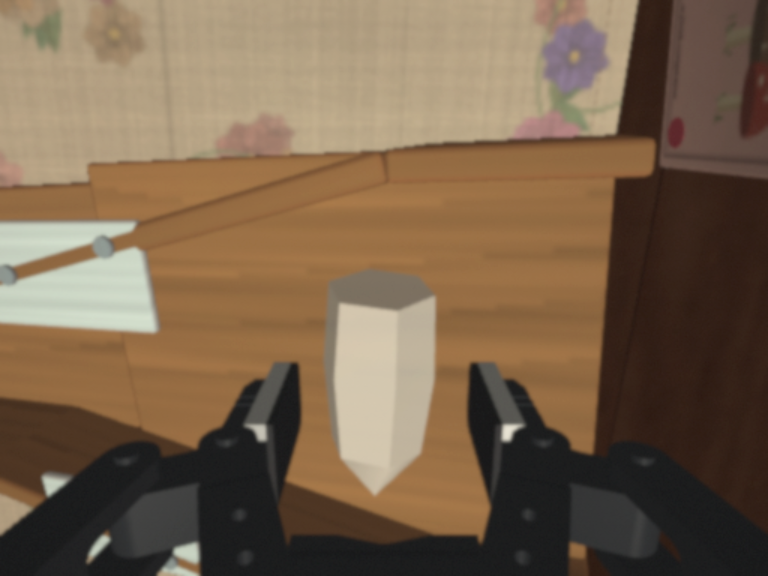

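>>> arm_command([
  {"translation": [-0.02,0,0.02],"spin": 0},
  {"translation": [-0.02,0,0.02],"spin": 0},
  {"translation": [-0.02,0,0.02],"spin": 0},
  {"translation": [-0.02,0,0.02],"spin": 0},
], grip=-0.5, newtons=30)

```text
time_s: 13.5
position: [606.8, 33.6, 64.6]
ee_rot: [1.0, 0.02, 0.003, -0.001]
ft_force: [-2.9, 0.1, 4.7]
grip_width: 29.3
```

```bash
python3 g.py 19
```

```text
13.5 [606.8  33.6  64.6] [-2.9  0.1  4.7] 29.3
(array([-0.003,  0.001,  0.068]), np.float64(0.01), np.float64(2.32))
[[381.58243007 390.40562033]]
```

View pics/s19.png

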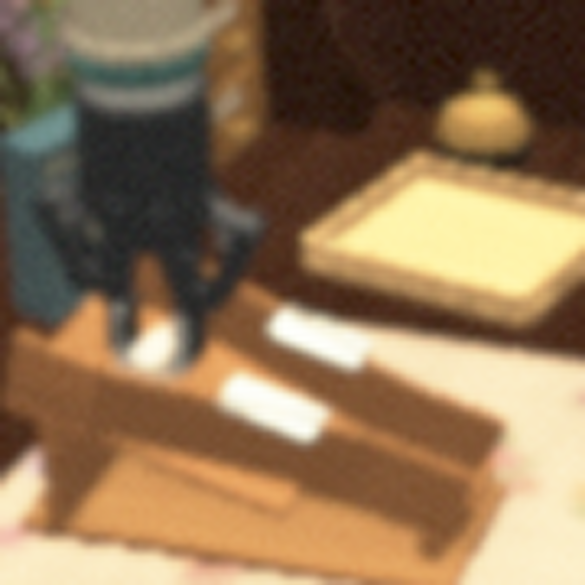

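View pics/w19.png

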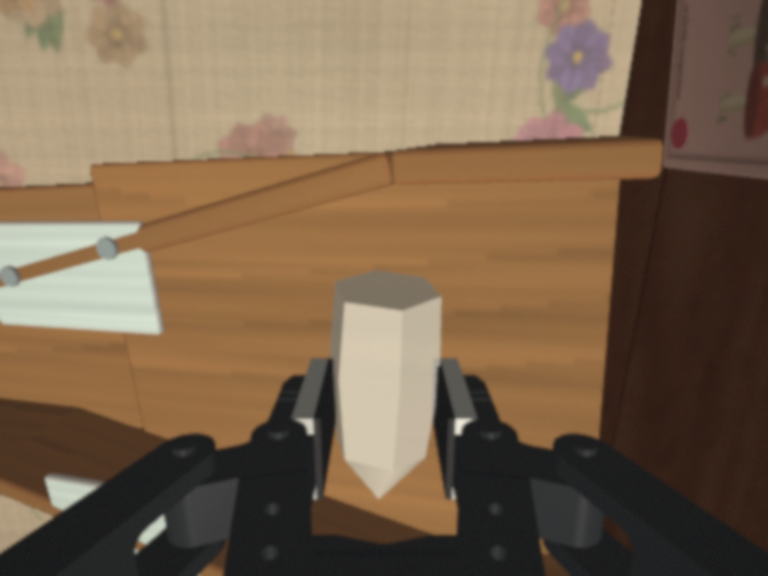

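Width 29.3 mm means the pads are on the flats. Lift a little and check.

>>> arm_command([
  {"translation": [0,0,-0.05],"spin": 0},
  {"translation": [0,0,-0.15],"spin": 0},
  {"translation": [0,0,-0.3],"spin": 0},
  {"translation": [0,0,-0.5],"spin": 0},
  {"translation": [0,0,-0.5],"spin": 0},
], newtons=40)

```text
time_s: 14.22
position: [607.6, 33.7, 90.8]
ee_rot: [1.0, 0.02, 0.004, -0.001]
ft_force: [1.1, 0.8, -1.9]
grip_width: 28.9
```

```bash
python3 g.py 20
```

```text
14.225 [607.6  33.7  90.8] [ 1.1  0.8 -1.9] 28.9
(array([-0.023,  0.003,  0.592]), np.float64(0.0), np.float64(2.32))
[[379.28620292 354.87005297]]
```

View pics/s20.png

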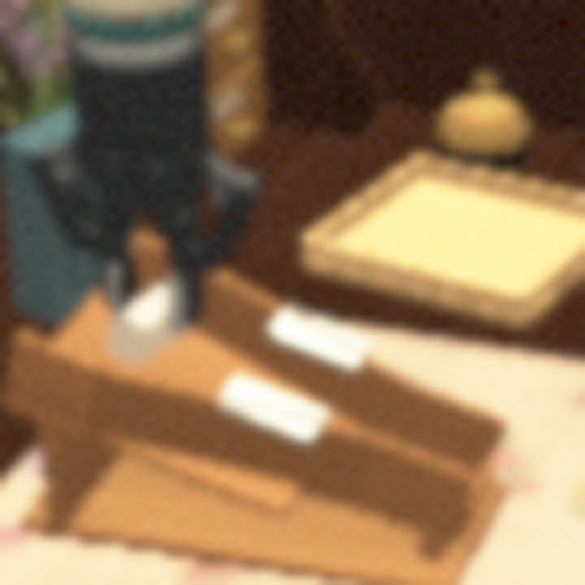

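View pics/w20.png

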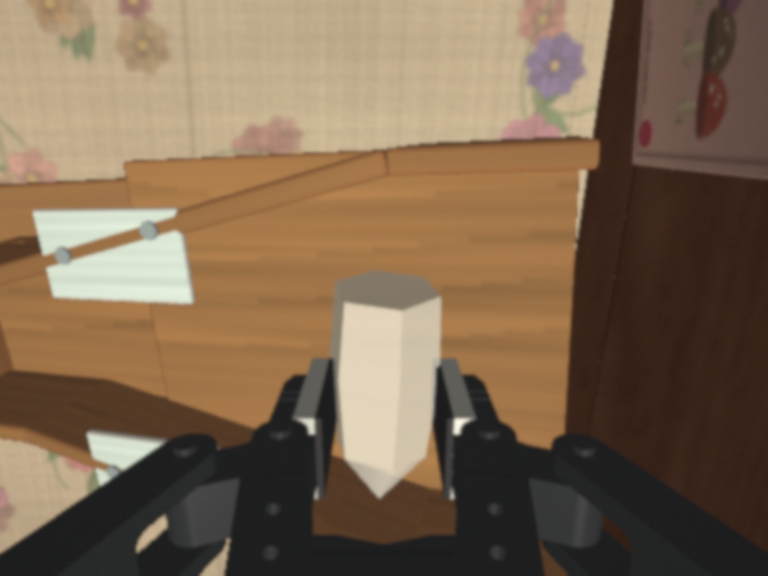

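Held firmly: the crystal has not moved in the wrist view and the width is steady. Lift and carry towards the tray.

```bash
python3 - <<'E'
from h import *
print(rel((585,-60,215)),rel((560,-290,215)))
E
```

```text
(array([-0.495,  1.846, -2.51 ]), None, np.float64(2.32)) (array([-1.181,  6.422, -2.522]), None, np.float64(2.32))
```

>>> arm_command([
  {"translation": [0,0,-0.5],"spin": 0},
  {"translation": [0,0,-1.2],"spin": 0},
  {"translation": [0,0,-2],"spin": 0},
  {"translation": [-0.1,0.5,-2.5],"spin": 0},
  {"translation": [-0.3,1.2,-2.5],"spin": 0},
  {"translation": [-0.5,2,-2.5],"spin": 0},
  {"translation": [-0.7,2.9,-2.5],"spin": 0},
  {"translation": [-0.9,3.8,-2.5],"spin": 0},
  {"translation": [-1.0,4.7,-2.5],"spin": 0},
  {"translation": [-1.1,5.6,-2.5],"spin": 0},
  {"translation": [-1.2,6.2,-2.5],"spin": 0},
  {"translation": [-1.2,6.4,-2.5],"spin": 0},
])

```text
time_s: 15.82
position: [557.8, -291.5, 213.2]
ee_rot: [1.0, 0.018, 0.002, -0.001]
ft_force: [0.3, 0.3, -1.0]
grip_width: 28.9
```

```bash
python3 - <<'E'
from h import *
import pickle
s=manip.read_state();print(s['time_s'],s['position'].round(1),s['ft_force'].round(1),s['grip_width'])
c=camera('wrist');t=camera('top');pickle.dump((c,t,s),open('w21.pkl','wb'));cv2.imwrite('pics/w21.png',cv2.resize(cv2.convertScaleAbs(c['pixels'],alpha=1.2),None,fx=1.5,fy=1.5))
cv2.imwrite('pics/t21.png',cv2.resize(t['pixels'][100:260,220:420],None,fx=3.7,fy=3.7,interpolation=cv2.INTER_CUBIC))
E
```

```text
15.825 [ 557.8 -291.5  213.2] [ 0.3  0.3 -1. ] 28.868168963711927
```

View pics/w21.png

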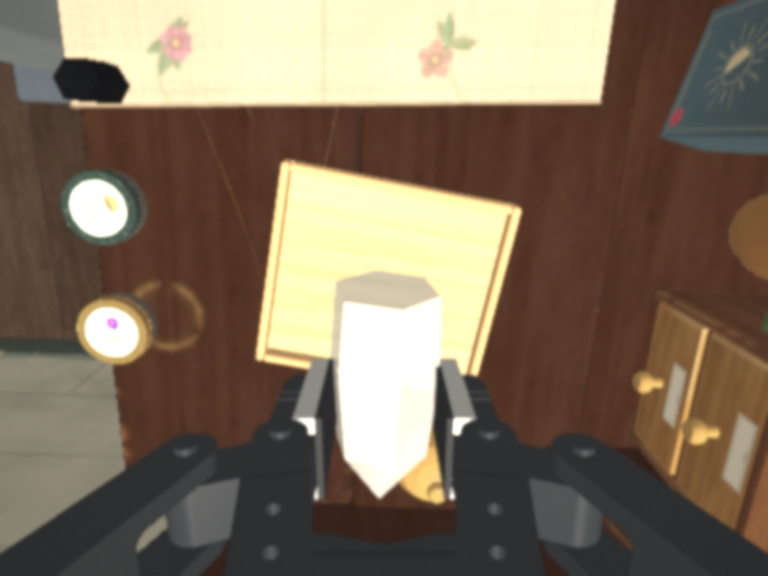

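View pics/t21.png

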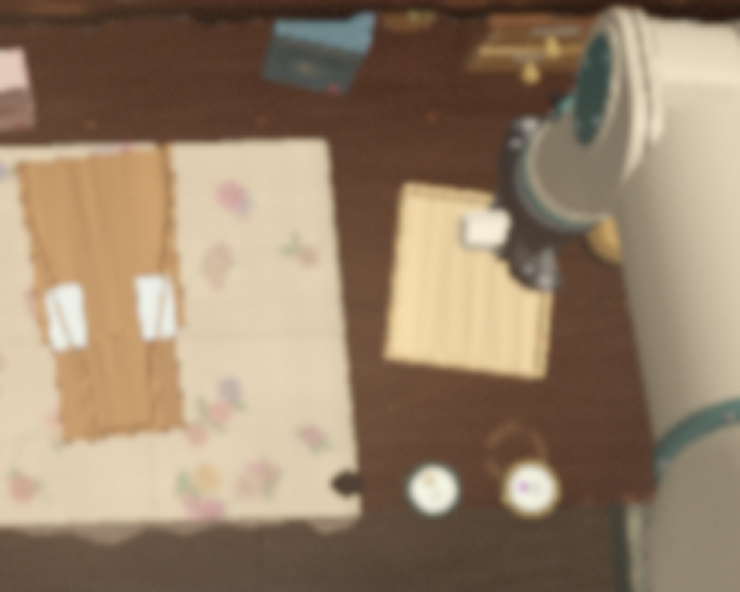

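```bash
python3 - <<'E'
from h import *
import pickle
c,t,s=pickle.load(open('w21.pkl','rb'))
A,B,Dd=[onz(c,np.array(p)/1.5,22) for p in [(288,160),(521,207),(258,361)]]
print(A,B,Dd,np.linalg.norm(A-B),np.linalg.norm(A-Dd));ctr=(B+Dd)/2;print(ctr)
c0=pickle.load(open('top0.pkl','rb'))
q=[onz(c0,(200+x/4.4,130+y/4.4),22) for x,y in [(570,86),(755,106),(735,318),(545,294)]];print(np.round(q,1),np.mean(q,0))
a=B-A; print('tray x yaw',np.degrees(np.arctan2(a[1],a[0])))
E
```

```text
[ 491.9621906  -236.92433085   22.        ] [ 654.37234697 -262.79528834   22.        ] [ 466.70989316 -387.13570329   22.        ] 164.45779195630024 152.31918768226714
[ 560.54112007 -324.96549582   22.        ]
[[ 654.7 -263.9   22. ]
 [ 634.4 -415.2   22. ]
 [ 460.1 -386.9   22. ]
 [ 483.3 -234.5   22. ]] [ 558.14336608 -325.13939419   22.        ]
tray x yaw -9.050829406295323
```

Tray centre is (560, −325) from both wrist and top views, with edges 164 and 152 mm and yaw −9°. Move above it.

```bash
python3 - <<'E'
from h import *
print(rel((560,-323,60),np.radians(-9)),rel((560,-323,20),np.radians(-9)))
E
```

```text
(array([-0.022,  0.683,  3.068]), np.float64(2.25), np.float64(2.25)) (array([-0.026,  0.684,  3.868]), np.float64(2.25), np.float64(2.25))
```

>>> arm_command([
  {"translation": [0,0.3,0.3],"spin": 1},
  {"translation": [0,0.68,1.0],"spin": 2},
  {"translation": [-0.02,0.68,1.8],"spin": 2.25},
  {"translation": [-0.02,0.68,2.6],"spin": 2.25},
  {"translation": [-0.02,0.68,3.3],"spin": 2.25},
  {"translation": [-0.02,0.68,3.7],"spin": 2.25},
  {"translation": [-0.02,0.68,3.87],"spin": 2.25},
  {"translation": [-0.02,0.68,3.87],"spin": 2.25},
])

```text
time_s: 16.92
position: [560.9, -322.3, 20.3]
ee_rot: [0.997, -0.078, 0.003, -0.002]
ft_force: [0.9, 0.2, -0.2]
grip_width: 29.1
```

```bash
cat > p.py <<'E'
from h import *
import sys
s=manip.read_state();print(s['time_s'],s['position'].round(1),s['ft_force'].round(1),round(s['grip_width'],1));print(rel((560,-323,-8),np.radians(-9)))
c=camera('wrist');cv2.imwrite(f'pics/w{sys.argv[1]}.png',cv2.resize(cv2.convertScaleAbs(c['pixels'],alpha=1.0),None,fx=1.5,fy=1.5))
c=camera('side');cv2.imwrite(f'pics/s{sys.argv[1]}.png',cv2.resize(c['pixels'][130:210,230:310],None,fx=7.5,fy=7.5,interpolation=cv2.INTER_CUBIC))
E
python3 p.py 22
```

```text
16.925 [ 560.9 -322.3   20.3] [ 0.9  0.2 -0.2] 29.1
(array([-0.019,  0.019,  0.565]), np.float64(0.01), np.float64(-8.97))
```

View pics/s22.png

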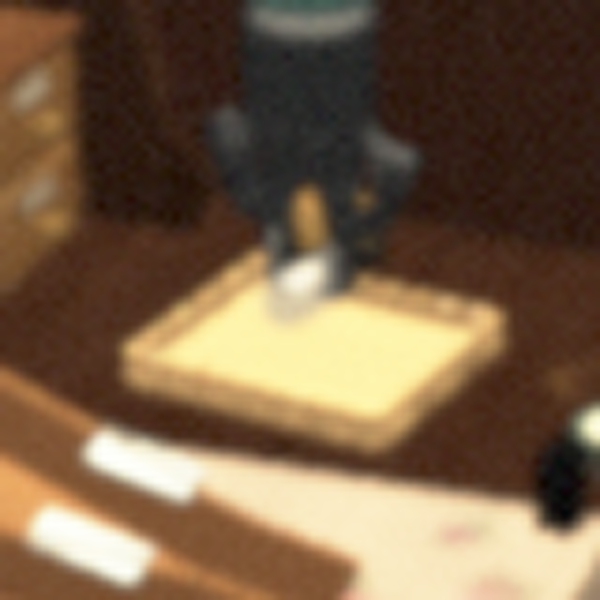

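View pics/w22.png

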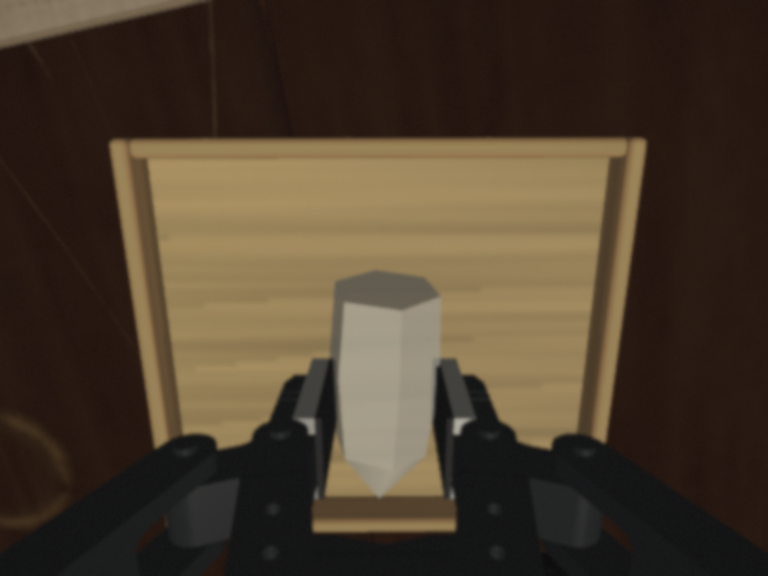

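Well centred. Guarded lowering now.

>>> arm_command([
  {"translation": [0,0,0.15],"spin": 0},
  {"translation": [0,0,0.3],"spin": 0},
  {"translation": [0,0,0.36],"spin": 0},
  {"translation": [0,0,0.36],"spin": 0},
])

```text
time_s: 17.52
position: [561.2, -322.8, 2.8]
ee_rot: [0.997, -0.078, 0.004, -0.001]
ft_force: [-0.5, 0.0, -1.2]
grip_width: 29.0
```

>>> arm_command([
  {"translation": [0,0,0.06],"spin": 0},
  {"translation": [0,0,0.08],"spin": 0},
  {"translation": [0,0,0.08],"spin": 0},
])

```text
time_s: 17.9
position: [561.2, -322.8, -1.3]
ee_rot: [0.997, -0.078, 0.004, -0.001]
ft_force: [0.2, 0.7, -1.5]
grip_width: 29.3
```

```bash
python3 p.py 23
```

```text
17.9 [ 561.2 -322.8   -1.3] [ 0.2  0.7 -1.5] 29.3
(array([-0.025,  0.008,  0.133]), np.float64(-0.0), np.float64(-9.0))
```

View pics/s23.png

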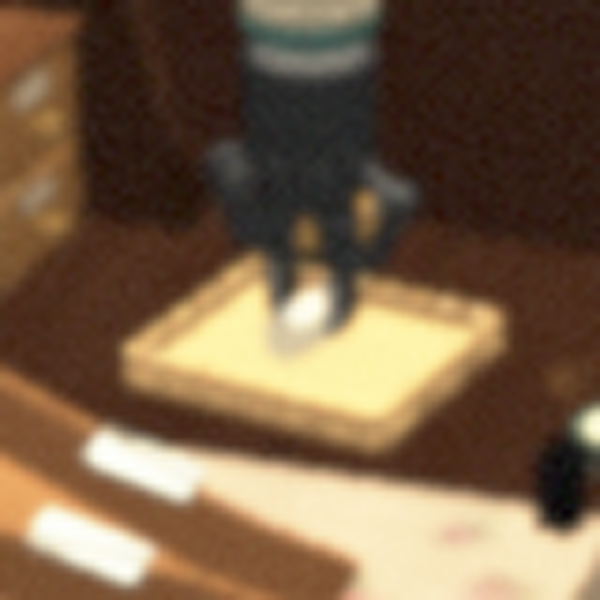

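View pics/w23.png

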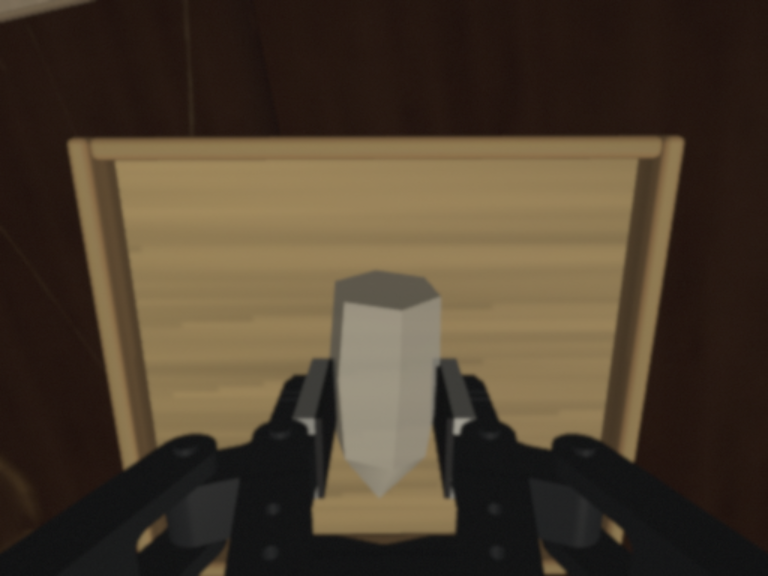

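>>> arm_command([
  {"translation": [0,0,0.05],"spin": 0},
  {"translation": [0,0,0.06],"spin": 0},
])

```text
time_s: 18.25
position: [561.2, -322.8, -4.4]
ee_rot: [0.997, -0.078, 0.003, -0.001]
ft_force: [-0.8, 0.1, -0.7]
grip_width: 28.7
```

>>> arm_command([
  {"translation": [0,0,0.05],"spin": 0},
  {"translation": [0,0,0.05],"spin": 0},
])

```text
time_s: 18.5
position: [561.0, -322.7, -7.2]
ee_rot: [0.997, -0.078, 0.003, -0.001]
ft_force: [-0.7, 0.2, -1.2]
grip_width: 29.0
```

>>> arm_command([
  {"translation": [0,0,0.04],"spin": 0},
  {"translation": [0,0,0.04],"spin": 0},
])

```text
time_s: 18.75
position: [561.3, -322.6, -7.9]
ee_rot: [0.997, -0.078, 0.003, -0.001]
ft_force: [-3.1, 1.1, 7.1]
grip_width: 29.1
```

Contact at z = −7.9 (7 N up), right where expected. Open gradually so the crystal settles between the pads.

>>> arm_command([
  {"translation": [0,0,0],"spin": 0},
  {"translation": [0,0,0],"spin": 0},
], grip=-0.27, newtons=20)

```text
time_s: 19.0
position: [561.6, -322.5, -7.8]
ee_rot: [0.997, -0.078, 0.004, -0.001]
ft_force: [0.2, 0.1, 1.3]
grip_width: 31.5
```

>>> arm_command([
  {"translation": [0,0,0],"spin": 0},
  {"translation": [0,0,0],"spin": 0},
], grip=-0.2)

```text
time_s: 19.25
position: [561.6, -322.6, -7.9]
ee_rot: [0.997, -0.078, 0.004, -0.001]
ft_force: [0.1, -0.3, -0.3]
grip_width: 34.6
```

>>> arm_command([
  {"translation": [0,0,0],"spin": 0},
  {"translation": [0,0,0],"spin": 0},
], grip=-0.12)

```text
time_s: 19.5
position: [561.6, -322.6, -8.0]
ee_rot: [0.997, -0.078, 0.004, -0.001]
ft_force: [0.7, -0.4, -0.1]
grip_width: 37.3
```

```bash
python3 p.py 24
```

```text
19.5 [ 561.6 -322.6   -8. ] [ 0.7 -0.4 -0.1] 37.3
(array([-0.03 ,  0.013, -0.   ]), np.float64(0.0), np.float64(-9.0))
```

View pics/w24.png

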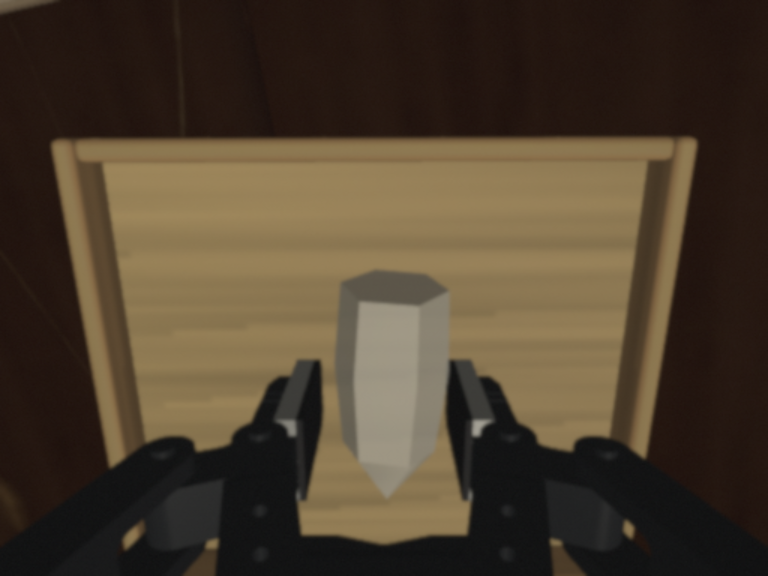

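Crystal rests on a flat in the tray. Open wider, then lift away.

>>> arm_command([
  {"translation": [0.04,0,0],"spin": 0},
  {"translation": [0.04,0,0],"spin": 0},
  {"translation": [0.04,0,0],"spin": 0},
], grip=0.2)

```text
time_s: 19.98
position: [563.5, -322.9, -8.0]
ee_rot: [0.997, -0.078, 0.004, -0.001]
ft_force: [0.3, 0.3, -1.3]
grip_width: 51.3
```

>>> arm_command([
  {"translation": [0,0,-0.2],"spin": 0},
  {"translation": [0,0,-0.6],"spin": 0},
  {"translation": [0,0,-1.5],"spin": 0},
  {"translation": [0,0,-2.5],"spin": 0},
  {"translation": [0,0,-3.5],"spin": 0},
  {"translation": [0,0,-4],"spin": 0},
  {"translation": [0,0,-4],"spin": 0},
  {"translation": [0,0,-4],"spin": 0},
])

```text
time_s: 20.98
position: [561.4, -323.1, 191.8]
ee_rot: [0.997, -0.078, 0.003, -0.001]
ft_force: [-0.3, 0.1, -0.5]
grip_width: 51.0
```

```bash
python3 p.py 25; python3 -c "
from h import *
c=camera('top');cv2.imwrite('pics/t25.png',cv2.resize(c['pixels'][130:250,110:420],None,fx=2.5,fy=2.5,interpolation=cv2.INTER_CUBIC))"
```

```text
20.975 [ 561.4 -323.1  191.8] [-0.3  0.1 -0.5] 51.0
(array([-0.052,  0.014,  3.996]), np.float64(0.0), np.float64(-8.99))
```

View pics/w25.png

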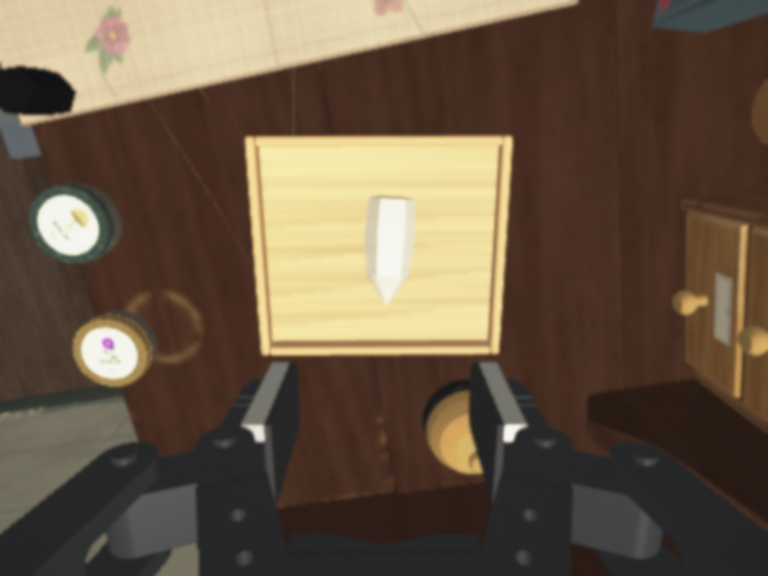

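View pics/s25.png

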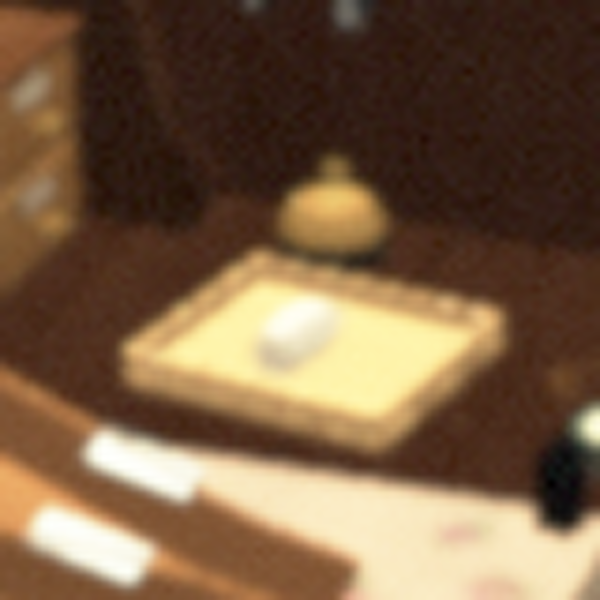

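View pics/t25.png

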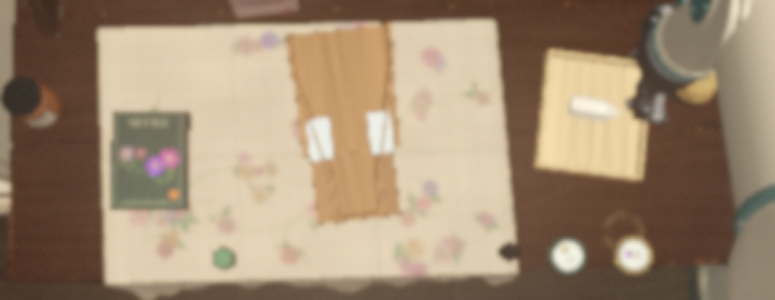

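The crystal lies on its side at (390,245) in the wrist view, well inside the tray. The bell, tins, crystals, box and candle are where they were, and the arm touches nothing. Handing in.

```bash
python3 -c "
from h import *
print(order.job_done())"
```

```text
the job is handed in; nothing more can be done
None
```

The crystal is out of the chute and lying on its side on a flat near the middle of the tray. I handed the job in at about 21 s; no verdict is reported.

**How it went:** I pushed the crystal up the chute floor with two fingers side by side until its centre was about 137 mm up the slope, past the 105 mm needed to clear the lips. It stayed crosswise to within a few degrees. I gripped it across its sides (29 mm measured, 30 mm over flats) and carried it to the tray. I lowered it until it touched the tray floor, with about 7 N on the wrist, and opened the fingers in small steps so it rolled onto a flat.

**Last checks:** The final wrist, side and top pictures show the crystal well inside the tray and the gripper well clear of everything. To the eye, the bystanders are where they were in the first pictures. Every force reading I took was below 10 N; I only had readings at the end of each move.

**Disagreement with the description:** The fingertips did not sit 8 mm ahead of the reported TCP. The cameras put them roughly 25–30 mm behind it, and the side and wrist views differed by up to about 10 mm. I worked to the measured position with cautious steps, and contact with the tray floor came where that predicted.

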